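# Change the nozzle adapter of the cigar draw tester and put the spare nozzle adapters away

### The job

Change the draw tester over for the next batch of cigars: press down the white nozzle adapter, turn it anticlockwise and lift it out, push the red adapter into the socket and turn it clockwise to the stop so that it locks, then press the green zero button. Put the white adapter and every other spare one standing on the bench back upright, fully down, in the rack slot of its own colour (the red slot stays empty), and do not disturb the other things on the bench.

Things in the scene. Friction and masses are not known exactly. Their poses are not given: they have to be found in the camera images.
- adapter_red: Red nozzle adapter, the one to fit, 57 mm tall, ~140 g, upright on the bench at the start. Origin: centre of its foot's underside; z up; half a turn about z is the same. Foot 46 (x) x 32 (y) x 8 mm; stem 22 mm dia to z 22; coloured collar 54 mm dia, z 22 to 27; coloured bar grip 44 (x) x 24 (y) mm, z 27 to 57, taken from above across its 24 mm.
- adapter_blue: blue nozzle adapter, same shape, size and axes as adapter_red; upright on the bench at the start, may be absent.
- adapter_yellow: yellow nozzle adapter, same shape, size and axes as adapter_red; upright on the bench at the start, may be absent.
- adapter_green: green nozzle adapter, same shape, size and axes as adapter_red; upright on the bench at the start, may be absent.
- adapter_black: black nozzle adapter, same shape, size and axes as adapter_red; upright on the bench at the start, may be absent.
- adapter_white: White nozzle adapter, same shape, size and axes as adapter_red; always present, locked in the tester's socket at the start, its x 1.2 rad clockwise of the slot. To take it out: press it down about 5 mm, turn it anticlockwise until its x lies along the slot, lift.
- slot_red_floor (a point): Inner floor centre of the red slot: a wooden holder on a low rack, coloured label plate on one side. Pocket 50 (x) x 36 (y) mm, 20 mm deep above this point (8 mm over the bench), walls 7 mm; x runs along the row of six slots 66 mm apart, their order varies. An adapter goes in foot first, its x along the slot's x, till its foot rests here, collar 2 mm over the rim.
- slot_blue_floor (a point): Inner floor centre of the blue slot; otherwise as slot_red_floor.
- slot_yellow_floor (a point): Inner floor centre of the yellow slot; otherwise as slot_red_floor.
- slot_green_floor (a point): Inner floor centre of the green slot; otherwise as slot_red_floor.
- slot_black_floor (a point): Inner floor centre of the black slot; otherwise as slot_red_floor.
- slot_white_floor (a point): Inner floor centre of the white slot; otherwise as slot_red_floor.
- socket (a point): Centre of the draw tester's keyed socket, at its dark grey deck's top (60 mm over the bench). x along the slot, 50 (x) x 36 (y) mm, through the 6 mm deck; z up. White ticks: slot line; red: locked line. A lined-up adapter drops in until its foot rests on the spring seat 11 mm below this point; the slot still stops it turning. Locked, its origin is about 14 mm below this point.
- tester: Draw tester, fixed; origin on the bench right under socket, same axes. Grey instrument case, 125 mm tall, begins 90 mm from the socket on the +y side; green button 92 mm away on the -x side; deck spans x -125 to 65, y -60 to 70 mm.
- socket_press (a joint): Travel of the socket's spring seat, m: 0 up, grows downward. Spring 6 N when up, 0.5 N more per mm. Pushed 8 mm down (collar meets the deck at 11 mm) an adapter's foot is clear below the deck and can be turned; let go once turned, the spring lifts it till the foot bears on the deck's underside (reads about 0.003): locked.
- socket_turn (a joint): angle of the keyed turntable on the spring seat, rad: 0 in line with the slot, grows clockwise seen from above to the stop at 1.2 (locked). It turns with the adapter's foot, light friction (0.04 N m), stays where left.
- zero_button (a joint): travel of the green zero button on the tester's deck, m: 0 up, 0.006 fully pressed, springs back; fully down takes 5 N. 0.004 counts as pressed.
- zero_button_top (a point): centre of the top face of the green zero button (26 mm diameter, pressed straight down)
- paste_jar: closed jar, 60 mm diameter, 75 mm tall; origin at the centre of its underside. Bystander: leave alone.
- tape_dispenser: cream tape dispenser, 160 x 55 x 90 mm; origin at the centre of its underside. Bystander: leave alone.
- knife: flat rolling knife blade 110 x 70 mm lying on the round board; origin at the centre of its underside. Bystander: leave alone.
- gauge_card: brass ring gauge card 100 x 55 x 6 mm lying on the bench; origin at the centre of its underside. Bystander: leave alone.
- pencil_cup: steel pencil cup, 68 mm diameter, 95 mm tall; origin at the centre of its underside. Bystander: leave alone.
- glue_tin: aluminium tin, 56 mm diameter, 40 mm tall; origin at the centre of its underside. Bystander: leave alone.
Things that resemble listed ones, but are neither listed nor needed, are in the scene too. Several things have the shape of the adapter_green; the one meant has the colours described above.

How it is judged:
On the way, in this order (a step that is already met when the one before it is completed fails the run):
1. the red adapter is locked in the tester's socket (horizontal distance between adapter_red and socket below 0.005 m and z of adapter_red in the frame of socket between -0.018 and -0.0115 m and value of joint socket_turn above 1 rad and angle between adapter_red's own z axis and vertical below 0.12 rad), for 0.2 s.
2. the zero button is pressed with the red adapter locked (all of step 1 and value of joint zero_button above 0.004 m), for 0.05 s.
At the end, for the whole second after the job is handed in: Red adapter locked in the socket (within 5 mm of its axis, foot under the deck, turned at least 1.0 rad, upright); zero button up again; every other adapter present is upright in the slot of its own colour (within 5 mm of the slot's centre, within 4 mm of its floor); all at rest (all of step 1 and linear speed of each of adapter_red, adapter_blue, adapter_yellow, adapter_green, adapter_black, adapter_white below 0.02 m/s and value of joint zero_button below 0.002 m and horizontal distance between adapter_blue and slot_blue_floor below 0.005 m and z of adapter_blue in the frame of slot_blue_floor below 0.004 m and angle between each of adapter_blue, adapter_yellow, adapter_green, adapter_black, adapter_white's own z axis and vertical below 0.1 rad and horizontal distance between adapter_yellow and slot_yellow_floor below 0.005 m and z of adapter_yellow in the frame of slot_yellow_floor below 0.004 m and horizontal distance between adapter_green and slot_green_floor below 0.005 m and z of adapter_green in the frame of slot_green_floor below 0.004 m and horizontal distance between adapter_black and slot_black_floor below 0.005 m and z of adapter_black in the frame of slot_black_floor below 0.004 m and horizontal distance between adapter_white and slot_white_floor below 0.005 m and z of adapter_white in the frame of slot_white_floor below 0.004 m); the robot touches nothing.
It fails at once if a bystander is moved more than 30 mm (distance of any of paste_jar, tape_dispenser, knife, gauge_card, pencil_cup, glue_tin from where it was at the start of the episode above 0.03 m).
Of adapter_blue, adapter_yellow, adapter_green, adapter_black only 2 to 4 are there at a start; the rules pass over those that are not, and their reading is None.
At some moment in a run one of adapter_red, adapter_blue, adapter_yellow, adapter_green, adapter_black may be knocked a few centimetres aside while the robot is not near it.
It also fails if it takes over 210 s, if anything falls off the work surface, if the arm or the gripper's body presses on something with over 40 N, if the wrist force passes 120 N, or if a joint passes its speed limit or range.

### The arm

A 7-joint arm with a two-finger parallel gripper is mounted at the origin on the work surface. World frame = base frame: x ahead of the robot, y to its left, z up, the work surface at z = 0. Lengths are in m, angles in rad, forces in N, time in s.
With the tool pointing down it reaches from about 0.4 to 0.75 m from the base axis. Payload 19.5 kg.
Tool frame: the origin (TCP) lies at the very end of the fingers, on their centre line; the grasp point (between the pads) lies 19 mm behind it (manip.tcp_to_grasp is the distance from the TCP to the grasp point, in m); z points along the fingers, y is the line along which they close (so a half turn about z gives the same grasp; the last joint's range is limited). The gripper opens to 85 mm and grips with 20 to 120 N. Pads are 22 mm wide; open, the fingers measure 114 mm over their backs; the gripper's body (76 mm by 85 mm) begins 54 mm behind the grasp point. The pads swing forward as they close: fully open they stand 13 mm farther back than shut.
Start: joints at [-1.191, 0.707, -0.028, 1.485, 0.022, 0.951, -0.075], TCP at [0.235, 0.525, 0.231] pointing down, gripper open.
Joint ranges: [-2.71, 2.71], [-0.32, 2.16], [-1.57, 1.52], [0, 2.45], [-1.46, 4.6], [0, 2.02], [-2.83, 2.83]. Speed limits (rad/s): [1.89, 1.89, 2.57, 2.57, 3.01, 3.01, 3.01].

### API

Orientations are given as a rotation vector (axis times angle).
In Python, from station import manip gives the robot as it stands. The module is installed in compiled form; this text tells all that it offers.
- The arm moves only by the tool carry_out, never from a script. Its argument "steps" is text: rows parted by semicolons, each of 5 numbers parted by spaces: the shift along the tool's x, y, z in cm, then the turn about the tool's z in rad, then the opening, from 0 (shut) to 1 (fully open). A call has exactly 8 rows; each row shifts and turns the commanded pose from where the row before left it, along the tool's axes as they then stand; what a row does not reach is not made up. A row lasts 1/12 s, in which the tool goes at most 41.7 mm and 7.16 degrees, less where a joint would pass 70% of its speed; a pose out of reach is approached as far as the arm can. A call with a gripper value outside its range is refused whole. The fingers move at their own pace and stop on an object; "newtons" is the grip in N (left out, the last holds). Time passes only in rows, so rows that do not move let the fingers close, or fill a call up. It gives the time, the measured TCP pose, the force, the opening and the grip force at its end, in the units of the state.
- manip.observe(): the state, without advancing time (a new reading comes with each control period).
- manip.get_image(name): name is "scene" or "top" or "wrist"; returns a dict with "img" (384x512x3 uint8, red, green, blue), "depth" (384x512 float32, m along the optical axis (not along the pixel's ray), 0 where there is no reading), "K" (3x3 intrinsics, pixels), "R" (3x3) and "t" (3): a world point X has camera coordinates R X + t; the wrist camera has in their place "tool_from_camera" (4x4, takes a point from camera to tool coordinates, whose origin is the TCP and whose axes are the flange's). Camera axes: x right, y down, z forward; pixel columns grow to the right and rows downward; lengths in m; the calibration is good to about 2 mm. A picture is of the moment at which its call begins: read the wrist's pose just before it.
- manip.hand_in(): hands the job in; it is judged then, once.
The state is a dict: "time": time; "joints": joint angles; "qd": joint speeds; "tau": joint torques, N m; "tcp_pos": TCP position; "orientation": TCP orientation; "wrist_force": force on the tool from outside, world axes, zero at the start; "ft_torque": the same for the moment, N m; "gripper_width": finger opening in m; "gripper_force": force on a finger pad.
Only numpy, scipy, OpenCV 4.12 (cv2) and the standard library are available. Lean on these libraries where they do the work, as an engineer would, in place of code of your own. Each camera call takes 0.05 s, during which the arm holds its last target. There are 200 camera calls.

## Working session

There is one attempt and no reset: what is moved stays moved. The work goes in short steps, Python scripts to look and compute and a tool call to move; the robot and the scene stay as the last step left them, time stands still between calls to the robot, and variables do not carry over. Pictures are saved under pics/ and viewed, at most 14 in all, crops included, and the job is handed in when it is done.

Besides the shell and the picture viewer there is one more tool, called after "Request:" by a JSON object that holds its "fn" and its "kwargs". carry_out: Moves the arm, as the interface text tells. Its arguments: {"type":"object","properties":{"steps":{"type":"string"},"newtons":{"type":"number"}},"required":["steps"]}

```bash
mkdir -p pics
cat > h.py <<'E'
import numpy as np,cv2
from scipy.spatial.transform import Rotation as Ro
from station import manip
def snap(n,f):
    o=manip.observe(); d=manip.get_image(n); d['o']=o
    cv2.imwrite('pics/'+f+'.png',d['img'][:,:,::-1]); return d
def cam(d):
    if 'R' in d: return np.array(d['R']),np.array(d['t'])
    T=np.eye(4);T[:3,:3]=Ro.from_rotvec(d['o']['orientation']).as_matrix();T[:3,3]=d['o']['tcp_pos']
    M=np.linalg.inv(T@np.array(d['tool_from_camera'])); return M[:3,:3],M[:3,3]
def ray(d,uv,z):
    R,t=cam(d); uv=np.atleast_2d(uv).astype(float)
    r=np.c_[uv,np.ones(len(uv))]@np.linalg.inv(d['K']).T@R; c=-R.T@t
    return c+r*((z-c[2])/r[:,2])[:,None]
def proj(d,X):
    R,t=cam(d); p=(np.atleast_2d(X)@R.T+t)@np.array(d['K']).T; return p[:,:2]/p[:,2:]
def cloud(d):
    R,t=cam(d); v,u=np.mgrid[:384,:512]; z=d['depth']
    p=np.stack([u*z,v*z,z],-1)@np.linalg.inv(d['K']).T
    return (p-t)@R
E
python3 - <<'E'
from h import *
for n in('top','scene'):
    d=snap(n,n+'0'); R,t=cam(d); print(n,-R.T@t,R[2],d['K'][0]); np.savez('%s0.npz'%n,**{k:d[k] for k in('img','depth','K','R','t')})
d=snap('wrist','w0');print(d['tool_from_camera'],manip.observe())
E
```

```text
top [ 0.40416733 -0.10328933  1.30467829] [ 0.13502772  0.00743022 -0.99081396] [386.21714257   0.         251.30539329]
scene [ 1.31810616 -0.19503059  1.10439696] [-0.58402734  0.07342945 -0.80840595] [447.39533701   0.         253.79706587]
[[-1.25292965e-03 -9.50131730e-01 -3.11846318e-01  8.02811963e-02]
 [ 9.99999054e-01 -1.01329158e-03 -9.30483892e-04 -9.83466315e-04]
 [ 5.68091020e-04 -3.11847189e-01  9.50132100e-01 -1.41947751e-01]
 [ 0.00000000e+00  0.00000000e+00  0.00000000e+00  1.00000000e+00]] {'time': 0.15, 'joints': array([-1.19070845,  0.70694346, -0.0275963 ,  1.48488451,  0.02203765,
        0.9508937 , -0.07552561]), 'qd': array([-0.00031304, -0.00225414,  0.0009175 , -0.00037371, -0.00178416,
       -0.00048494,  0.00054776]), 'tau': array([ 3.68130704e-04, -8.83281040e+01,  1.23494234e+00, -2.36184776e+01,
        1.70093245e-02,  5.43100090e-03, -6.10267421e-05]), 'tcp_pos': array([0.2353362 , 0.52442078, 0.23094624]), 'orientation': array([-6.57652685e-01, -3.07187496e+00,  1.28639406e-03]), 'wrist_force': array([-0.01847206, -0.43561051, -0.17414459]), 'ft_torque': array([ 0.01466672,  0.01316173, -0.00404309]), 'gripper_force': 0.0, 'gripper_width': 0.08505172234037538}
```

Run:
```python
import cv2
a=cv2.imread('pics/top0.png'); cv2.imwrite('pics/top0b.png',cv2.resize(a,(800,600),interpolation=3))
a=cv2.imread('pics/scene0.png'); cv2.imwrite('pics/scene0b.png',cv2.resize(a,(800,600),interpolation=3))
```

```text
(no output)
```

View pics/top0b.png

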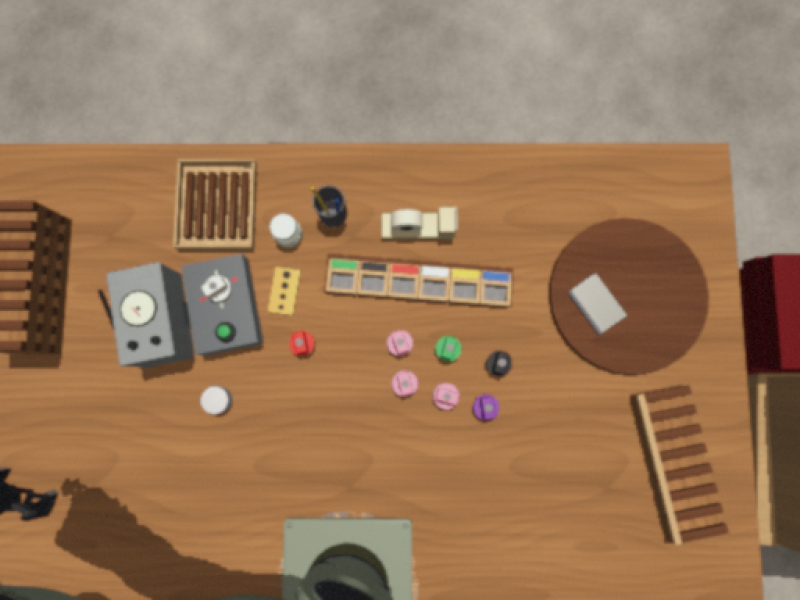

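View pics/scene0b.png

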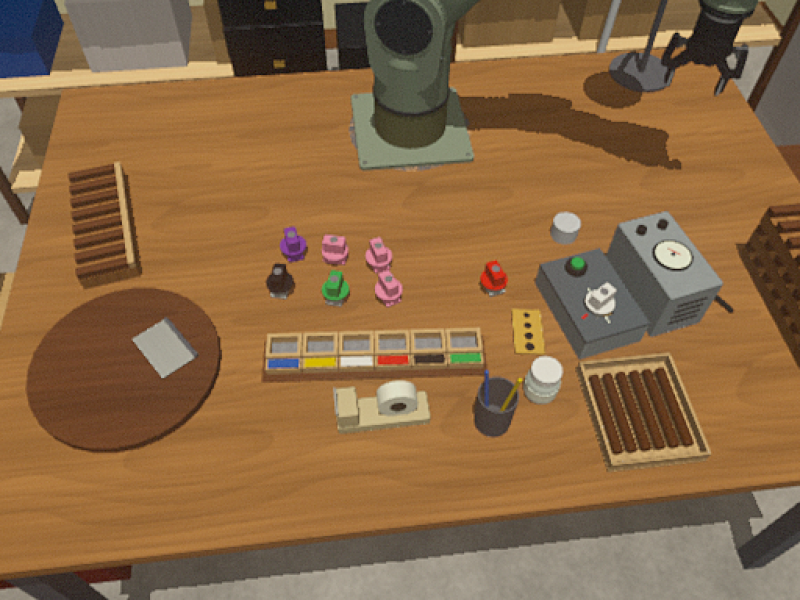

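The top view (800x600) shows:
- Red adapter at (302,343), green at (448,349), black at (500,363). Three pinks and a purple, around (400–486, 343–408), are decoys.
- Tester socket with the white adapter at (215,290), button at (225,331).
- Rack slots left to right: green, black, red, white, yellow, blue, from (343,275) to (496,287).
- Blue and yellow adapters are absent.

```bash
cat >> h.py <<'E'
def rng(hsv,name):
    H,S,V=[hsv[...,i].astype(int) for i in range(3)]
    return {'red':((H<8)|(H>172))&(S>150)&(V>90),'green':(H>45)&(H<85)&(S>100)&(V>50),'black':(V<60),
     'white':(S<40)&(V>150),'yellow':(H>20)&(H<32)&(S>150)&(V>120),'blue':(H>100)&(H<125)&(S>120)&(V>80)}[name]
E
python3 - <<'E'
from h import *
d=dict(np.load('top0.npz')); P=cloud(d); hsv=cv2.cvtColor(d['img'],cv2.COLOR_RGB2HSV)
for n in('red','green','black','white','yellow','blue'):
    m=rng(hsv,n).astype(np.uint8); m[330:]=0
    k,l,s,c=cv2.connectedComponentsWithStats(m)
    for i in range(1,k):
        if s[i,4]>25 and s[i,4]<600:
            q=P[l==i]; zt=np.percentile(q[:,2],90); top=q[q[:,2]>zt-.012]
            u=c[i]; print(n,u.round(1)*1.5625,s[i,2:],'zmax %.3f zmed %.3f'%(zt,np.median(q[:,2])),'topmean',top[:,:2].mean(0).round(4),len(top),'ray@.03',ray(d,u,.03)[0].round(4))
E
```

```text
red [404.6875  268.28125] [15  5 61] zmax 0.025 zmed 0.022 topmean [ 0.6449 -0.1189] 61 ray@.03 [ 0.6514 -0.1192  0.03  ]
red [301.40625 342.96875] [ 16  16 186] zmax 0.058 zmed 0.031 topmean [0.4912 0.0982] 77 ray@.03 [0.4905 0.099  0.03  ]
green [342.8125 263.75  ] [14  4 43] zmax 0.024 zmed 0.022 topmean [0.6628 0.0146] 43 ray@.03 [0.6612 0.0138 0.03  ]
green [223.28125 330.78125] [ 9  9 63] zmax 0.084 zmed 0.081 topmean [0.5113 0.2508] 61 ray@.03 [0.516  0.2655 0.03  ]
green [447.34375 348.28125] [ 16  16 156] zmax 0.059 zmed 0.033 topmean [ 0.4802 -0.2106] 71 ray@.03 [ 0.4799 -0.2093  0.03  ]
black [329.84375 195.625  ] [ 15  13 109] zmax 0.079 zmed 0.044 topmean [0.794  0.0384] 25 ray@.03 [0.8126 0.0441 0.03  ]
black [334.375 218.75 ] [15 12 97] zmax 0.083 zmed 0.056 topmean [0.755  0.0266] 25 ray@.03 [0.7609 0.0334 0.03  ]
black [ 47.5  231.25] [ 7  5 28] zmax 0.099 zmed 0.089 topmean [0.7164 0.6237] 15 ray@.03 [0.7322 0.6578 0.03  ]
black [ 61.25    237.65625] [ 6  5 26] zmax 0.044 zmed 0.034 topmean [0.7158 0.6245] 15 ray@.03 [0.7182 0.6266 0.03  ]
black [184.375   312.96875
[... 1614 characters left out ...]
zmax 0.011 zmed 0.008 topmean [ 0.6106 -0.1141] 89 ray@.03 [ 0.6119 -0.1144  0.03  ]
white [432.65625 289.21875] [14  8 79] zmax 0.011 zmed 0.007 topmean [ 0.6096 -0.1803] 79 ray@.03 [ 0.6061 -0.179   0.03  ]
white [463.125  291.5625] [13  8 73] zmax 0.012 zmed 0.008 topmean [ 0.6045 -0.2466] 73 ray@.03 [ 0.6011 -0.2442  0.03  ]
white [492.8125  293.90625] [13  7 71] zmax 0.011 zmed 0.008 topmean [ 0.5993 -0.3109] 71 ray@.03 [ 0.596  -0.3074  0.03  ]
white [213.90625 399.6875 ] [ 17  17 240] zmax 0.043 zmed 0.040 topmean [0.3728 0.2695] 233 ray@.03 [0.3717 0.2793 0.03  ]
blue [494.84375 275.9375 ] [15  4 40] zmax 0.026 zmed 0.022 topmean [ 0.6308 -0.3085] 40 ray@.03 [ 0.6352 -0.3125  0.03  ]
```

Request:
{"fn": "carry_out", "kwargs": {"steps": "-2.7 -0.5 0 0 1;-2.7 -0.5 0 0 1;-2.7 -0.5 0 0 1;-2.7 -0.5 0 0 1;-2.7 -0.5 0 0 1;-2.7 -0.5 0 0 1;-2.7 -0.5 0 0 1;-2.7 -0.5 0 0 1"}}

```text
time: 0.82
tcp_pos: [0.417, 0.3987, 0.2312]
orientation: [-0.658, -3.072, 0.001]
wrist_force: [-0.3, 0.4, -0.5]
gripper_width: 0.0854
gripper_force: 0.0
```

Request:
{"fn": "carry_out", "kwargs": {"steps": "-2.7 -0.5 0 0 1;-2.7 -0.5 0 0 1;-2.7 -0.5 0 0 1;-2.7 -0.5 0 0 1;-2.7 -0.5 0 0 1;-2.7 -0.5 0 0 1;-2.7 -0.5 0 0 1;-2.7 -0.5 0 0 1"}}

```text
time: 1.48
tcp_pos: [0.5977, 0.2737, 0.2311]
orientation: [-0.658, -3.072, 0.001]
wrist_force: [-0.4, 0.1, 0.0]
gripper_width: 0.0853
gripper_force: 0.0
```

Request:
{"fn": "carry_out", "kwargs": {"steps": "0 0 0 0.1 1;0 0 0 0.1 1;0 0 0 0.1 1;0 0 0 0.1 1;0 0 0 0.1 1;0 0 0 0.08 1;0 0 0 0 1;0 0 0 0 1"}}

```text
time: 2.15
tcp_pos: [0.5967, 0.2748, 0.2311]
orientation: [-1.505, -2.758, 0.001]
wrist_force: [-0.5, -0.3, 0.1]
gripper_width: 0.0852
gripper_force: 0.0
```

```bash
cat >> h.py <<'E'
def pose():
    o=manip.observe(); M=Ro.from_rotvec(o['orientation']).as_matrix(); return np.array(o['tcp_pos']),M
def go(x,y,z,psi=None,verbose=1):
    p,M=pose(); cur=np.arctan2(M[1,0],M[0,0]); s=(M.T@(np.array([x,y,z])-p))*100
    turn=0 if psi is None else (cur-psi+np.pi/2)%np.pi-np.pi/2
    o=manip.observe()
    if verbose: print('t %.1f at'%o['time'],p.round(4),'psi %.3f'%cur,'tilt',M[:2,2].round(4),'q7 %.2f'%o['joints'][6],'| shift cm',s.round(2),'turn %.3f'%turn)
    return s,turn
E
python3 - <<'E'
from h import *
go(.602,.269,.2,2.14)
d=snap('wrist','w1'); P=cloud(d); im=d['img']
hsv=cv2.cvtColor(im,cv2.COLOR_RGB2HSV)
m=(P[...,2]>.095)&(P[...,2]<.112)&(d['depth']>0)&(hsv[...,1]<60)&(np.hypot(P[...,0]-.602,P[...,1]-.269)<.045)
v,u=np.nonzero(m); q=P[m]; r=cv2.minAreaRect(np.c_[u,v].astype(np.float32))
w=ray(d,cv2.boxPoints(r),np.median(q[:,2])); print('bar',m.sum(),np.median(q[:,2]),w.mean(0),np.linalg.norm(np.diff(w,axis=0),axis=1),[np.arctan2(*(w[i+1]-w[i])[1::-1]) for i in range(2)])
E
```

```text
t 2.1 at [0.5967 0.2748 0.2311] psi 2.143 tilt [-0.0003 -0.0004] q7 0.13 | shift cm [-0.77  0.14  3.11] turn 0.003
bar 1392 0.10208214646481731 [0.60227569 0.27224774 0.10208215] [0.02305146 0.04328397 0.02417635] [np.float64(0.5708834226849042), np.float64(-0.9822017975837111)]
```

View pics/w1.png

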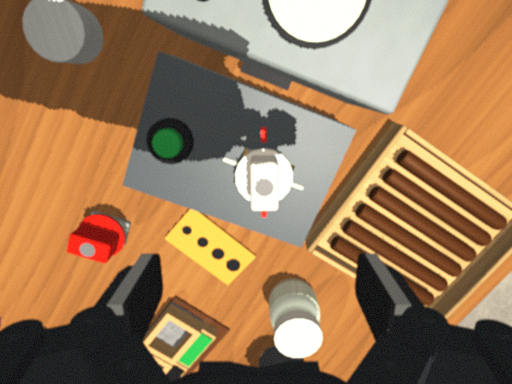

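The wrist view shows the white bar at (264,180). The red ticks are at (264,133) and (264,214), the white ticks at (228,161) and (298,187), and the button at (170,141).

Run:
```python
from h import *
d=snap('wrist','w1b')
t=ray(d,[[264,133],[264,214],[228,161.5],[298,187]],.06); print(t.round(4),t[:2].mean(0),t[2:].mean(0))
for a,b in((0,1),(2,3)): print(np.arctan2(*(t[b]-t[a])[1::-1]))
hsv=cv2.cvtColor(d['img'],cv2.COLOR_RGB2HSV); m=rng(hsv,'green'); m[:, 250:]=0; m[250:]=0
v,u=np.nonzero(m); P=cloud(d); z=np.median(P[m][:,2]); print('button',z,ray(d,[u.mean(),v.mean()],z),u.mean(),v.mean())
c=t[:].mean(0); ax=t[3]-t[2]; ax/=np.linalg.norm(ax); print('bt expected',c-.092*ax)
go(c[0],c[1],.075,2.15); print(proj(d,pose()[0]))
```

```text
[[0.5824 0.3039 0.06  ]
 [0.6265 0.236  0.06  ]
 [0.5683 0.2627 0.06  ]
 [0.639  0.2778 0.06  ]] [0.60447589 0.26995042 0.06      ] [0.60364201 0.2702146  0.06      ]
-0.9948659977565092
0.2105556581662767
button 0.08094849482460088 [[0.51361882 0.25358871 0.08094849]] 166.90183246073298 142.5628272251309
bt expected [0.51409077 0.25085421 0.06      ]
t 2.2 at [0.5967 0.2747 0.2312] psi 2.143 tilt [-0.0003 -0.0002] q7 0.13 | shift cm [-0.78  0.37 15.62] turn -0.007
[[260.78059336 256.15305552]]
```

Request:
{"fn": "carry_out", "kwargs": {"steps": "-0.35 0.18 0 0 1;-0.35 0.17 0 0 1;0 0 3 0 1;0 0 3 0 1;0 0 3 0 1;0 0 2.5 0 1;0 0 2 0 1;0 0 2.1 -0.007 1"}}

```text
time: 2.92
tcp_pos: [0.6038, 0.2703, 0.074]
orientation: [-1.498, -2.761, 0.0]
wrist_force: [0.6, -0.4, 0.7]
gripper_width: 0.0854
gripper_force: 0.0
```

Request:
{"fn": "carry_out", "kwargs": {"newtons": 60, "steps": "0 0 0 0 1;0 0 0 0 0.3;0 0 0 0 0;0 0 0 0 0;0 0 0 0 0;0 0 0 0 0;0 0 0 0 0;0 0 0 0 0"}}

```text
time: 3.58
tcp_pos: [0.6039, 0.2708, 0.076]
orientation: [1.499, 2.76, 0.001]
wrist_force: [1.2, -1.0, 5.0]
gripper_width: 0.023
gripper_force: 61.5
```

Request:
{"fn": "carry_out", "kwargs": {"steps": "0 0 0.2 0 0;0 0 0.2 0 0;0 0 0.2 0 0;0 0 0.1 0 0;0 0 0 0 0;0 0 0 0 0;0 0 0 0 0;0 0 0 0 0"}}

```text
time: 4.25
tcp_pos: [0.6039, 0.2709, 0.0692]
orientation: [1.499, 2.76, 0.001]
wrist_force: [-1.3, 0.5, 9.7]
gripper_width: 0.0229
gripper_force: 61.9
```

Request:
{"fn": "carry_out", "kwargs": {"steps": "0 0 0 -0.1 0;0 0 0 -0.1 0;0 0 0 -0.1 0;0 0 0 -0.1 0;0 0 0 -0.1 0;0 0 0 -0.1 0;0 0 0 -0.1 0;0 0 0 -0.1 0"}}

```text
time: 4.92
tcp_pos: [0.6045, 0.271, 0.0694]
orientation: [0.298, 3.125, 0.002]
wrist_force: [2.2, 1.2, 9.0]
gripper_width: 0.0233
gripper_force: 62.0
```

Request:
{"fn": "carry_out", "kwargs": {"steps": "0 0 0 -0.1 0;0 0 0 -0.1 0;0 0 0 -0.1 0;0 0 0 -0.1 0;0 0 0 0 0;0 0 0 0 0;0 0 0 0 0;0 0 0 0 0"}}

```text
time: 5.58
tcp_pos: [0.6044, 0.2711, 0.0694]
orientation: [-0.321, 3.122, 0.001]
wrist_force: [2.5, 1.2, 9.4]
gripper_width: 0.0227
gripper_force: 62.1
```

Run:
```python
from h import *
go(.6039,.2709,.12,.208); print(manip.observe()['wrist_force'],manip.observe()['ft_torque'])
```

```text
t 5.6 at [0.6044 0.2711 0.0694] psi -2.937 tilt [0.0025 0.0012] q7 1.08 | shift cm [ 0.04 -0.01 -5.06] turn -0.003
[2.51005115 1.23526149 9.38337428] [ 0.19882597 -0.54468277  0.0643637 ]
```

Turned to the slot line. Lift slowly first.

Request:
{"fn": "carry_out", "kwargs": {"steps": "0 0 -0.3 0 0;0 0 -0.3 0 0;0 0 -0.3 0 0;0 0 -0.4 0 0;0 0 -0.5 0 0;0 0 -0.5 0 0;0 0 -0.5 0 0;0 0 0 0 0"}}

```text
time: 6.25
tcp_pos: [0.6037, 0.2708, 0.0973]
orientation: [-0.322, 3.124, 0.0]
wrist_force: [0.9, 0.8, -0.9]
gripper_width: 0.0231
gripper_force: 60.6
```

Request:
{"fn": "carry_out", "kwargs": {"steps": "0 0 -2.5 0 0;0 0 -2.5 0 0;0 0 -2.5 0 0;0 0 -2.5 0 0;0 0 -2.5 0 0;0 0 -2.5 0 0;0 0 -2.5 0 0;0 0 -2.5 0 0"}}

```text
time: 6.92
tcp_pos: [0.6033, 0.2705, 0.2975]
orientation: [0.322, -3.125, 0.0]
wrist_force: [-0.1, -0.0, -1.7]
gripper_width: 0.0227
gripper_force: 60.5
```

Request:
{"fn": "carry_out", "kwargs": {"steps": "0 0 0 0.115 0;0 0 0 0.115 0;0 0 0 0.115 0;0 0 0 0.115 0;0 0 0 0.115 0;0 0 0 0.115 0;0 0 0 0.115 0;0 0 0 0.115 0"}}

```text
time: 7.58
tcp_pos: [0.6034, 0.2707, 0.2961]
orientation: [-1.107, -2.94, 0.001]
wrist_force: [-0.2, 0.4, -1.3]
gripper_width: 0.023
gripper_force: 60.6
```

Request:
{"fn": "carry_out", "kwargs": {"steps": "0 0 0 0.115 0;0 0 0 0.115 0;0 0 0 0.115 0;0 0 0 0.115 0;0 0 0 0.115 0;0 0 0 0.115 0;0 0 0 0.115 0;0 0 0 0.13 0"}}

```text
time: 8.25
tcp_pos: [0.6034, 0.2707, 0.2961]
orientation: [-2.308, -2.131, 0.001]
wrist_force: [-0.8, -0.8, -1.1]
gripper_width: 0.023
gripper_force: 60.6
```

Request:
{"fn": "carry_out", "kwargs": {"steps": "-3.6 0 0 0 0;-3.6 0 0 0 0;-3.6 0 0 0 0;-3.6 0 0 0 0;-3.6 0 0 0 0;-3.6 0 0 0 0;-3.6 0 0 0 0;-3.6 0 0 0 0"}}

```text
time: 8.92
tcp_pos: [0.5817, -0.0181, 0.2963]
orientation: [-2.302, -2.138, 0.0]
wrist_force: [1.2, 0.2, -1.5]
gripper_width: 0.023
gripper_force: 60.6
```

Run:
```python
from h import *
go(.608,-.18,.2,1.49)
d=snap('wrist','w2'); np.savez('w2.npz',img=d['img'],depth=d['depth'],K=d['K'],R=cam(d)[0],t=cam(d)[1])
print(proj(d,[[.608,-.18,.008],[.6255,.017,.008],[.5993,-.311,.008]]))
```

```text
t 8.9 at [ 0.5817 -0.0181  0.2963] psi 1.497 tilt [-0.0002 -0.    ] q7 -0.02 | shift cm [-15.95   3.82   9.63] turn 0.007
[[285.93802993 253.98452448]
 [292.09319944 113.41458769]
 [284.53212863 328.98167206]]
```

View pics/w2.png

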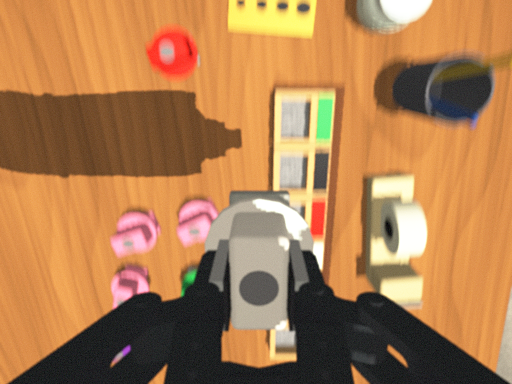

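The wrist view shows the rack top-right: the green slot at (293,118), black at (293,168) and the red label at (318,215). The white slot is hidden behind the held adapter, so I'll go past it and look back.

Request:
{"fn": "carry_out", "kwargs": {"steps": "-3.7 0 0 0 0;-3.7 0 0 0 0;-3.7 0 0 0 0;-3.7 0 0 0 0;-3.7 0 0 0 0;-3.7 0 0 0 0;-3.7 0 0 0 0;-3.7 0 0 0 0"}}

```text
time: 9.63
tcp_pos: [0.5599, -0.3132, 0.2963]
orientation: [-2.302, -2.138, -0.0]
wrist_force: [0.4, 0.4, -1.4]
gripper_width: 0.0232
gripper_force: 60.6
```

Run:
```python
from h import *
go(.608,-.18,.2,1.49)
d=snap('wrist','w3'); np.savez('w3.npz',img=d['img'],depth=d['depth'],K=d['K'],R=cam(d)[0],t=cam(d)[1])
print(proj(d,[[.608,-.18,.008],[.6255,.017,.008],[.5993,-.311,.008]]))
cv2.imwrite('pics/w3c.png',cv2.resize(d['img'][:300,150:450,::-1],(600,600),interpolation=cv2.INTER_CUBIC))
```

```text
t 9.6 at [ 0.5599 -0.3132  0.2963] psi 1.497 tilt [-0.0001  0.0002] q7 0.44 | shift cm [13.63  3.82  9.64] turn 0.007
[[ 292.03518313   27.19955916]
 [ 301.04967717 -195.56389204]
 [ 289.75740936  139.84337802]]
```

View pics/w3c.png

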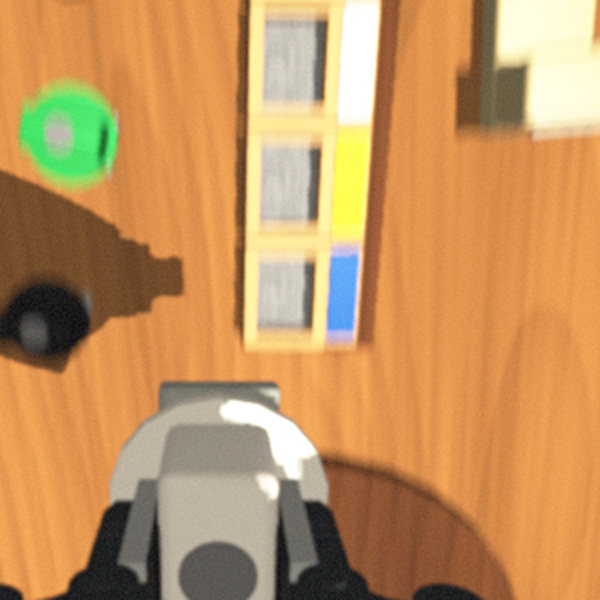

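Run:
```python
from h import *
for f in('w2','w3'):
    d=dict(np.load(f+'.npz')); P=cloud(d); hsv=cv2.cvtColor(d['img'],cv2.COLOR_RGB2HSV)
    m=(P[...,2]>.019)&(P[...,2]<.04)&(d['depth']>0)&(P[...,0]>.55)&(P[...,0]<.70)&(P[...,1]>-.36)&(P[...,1]<.07)
    m=m.astype(np.uint8); k,l,s,c=cv2.connectedComponentsWithStats(m); i=1+s[1:,4].argmax(); print(f,s[i])
    v,u=np.nonzero(l==i); r=ray(d,np.c_[u,v],.028)[:,:2]
    # left (low x) edge per row: line fit
    E=[];
    for row in np.unique(v):
        uu=u[v==row].min(); E.append((uu-.5,row))
    e=ray(d,E,.028)[:,:2]; p=np.polyfit(e[:,1],e[:,0],1)
    for _ in range(3):
        res=e[:,0]-np.polyval(p,e[:,1]); e=e[abs(res)<.003]; p=np.polyfit(e[:,1],e[:,0],1)
    ang=np.arctan2(1,p[0]); ax=np.array([np.cos(ang),np.sin(ang)]); nrm=np.array([np.sin(ang),-np.cos(ang)])
    print('axis angle',ang,'left edge x at y=-.18:',np.polyval(p,-.18),'res',e[:,0].std() if 0 else res.std(),len(e))
    a=r@ax; n=r@nrm; print('extent along',np.percentile(a,[.2,99.8]),'across',np.percentile(n,[.5,99.5]))
    for nm in('green','black','red','white','yellow','blue'):
        q=(l==i)&rng(hsv,nm); 
        if q.sum()>60:
            v2,u2=np.nonzero(q); w=ray(d,np.c_[u2,v2],.028)[:,:2]; print(nm,q.sum(),'label along',(w@ax).min(),(w@ax).max(),'P z',np.median(P[q][:,2]))
    np.save(f+'_ax.npy',[ang])
```

```text
w2 [ 273   87   63  150 4442]
axis angle 1.738908758742383 left edge x at y=-.18: 0.6316264695872676 res 0.00140627019178229 17
extent along [-0.25086125 -0.05295454] across [0.57774008 0.66876105]
green 560 label along -0.1261099766532708 -0.07693750949594537 P z 0.021147258909343103
red 414 label along -0.2513218337575028 -0.20234597823543185 P z 0.021227781516626583
w3 [ 272   58   64  111 3828]
axis angle 1.4879812489341488 left edge x at y=-.18: 0.5866270192909552 res 0.00038091875977973094 111
extent along [-0.29252703 -0.16348503] across [0.59974282 0.66960593]
white 119 label along -0.290900365784019 -0.16428120643102045 P z 0.02101059869931374
yellow 601 label along -0.22448348563431483 -0.17608414913756357 P z 0.021115518634945697
blue 451 label along -0.28702539019891865 -0.24219092419014954 P z 0.02128822705669315
```

```bash
cat > lab.py <<'E'
from h import *
def labels(d,z=.021,area=100):
    P=cloud(d); hsv=cv2.cvtColor(d['img'],cv2.COLOR_RGB2HSV); out={}
    for nm in('green','red','white','yellow','blue'):
        q=rng(hsv,nm)&(abs(P[...,2]-.021)<.006)&(P[...,0]>.6)&(P[...,0]<.69)&(P[...,1]>-.36)&(P[...,1]<.06)
        k,l,s,c=cv2.connectedComponentsWithStats(q.astype(np.uint8))
        if k<2: continue
        i=1+s[1:,4].argmax()
        if s[i,4]<area: continue
        v,u=np.nonzero(l==i); r=cv2.minAreaRect(np.c_[u,v].astype(np.float32)); w=ray(d,cv2.boxPoints(r),z)
        e=np.linalg.norm(np.diff(w,axis=0),axis=1)[:2]; j=e.argmax(); g=w[j+1]-w[j]; 
        out[nm]=w.mean(0)[:2]; print(nm,s[i,:4],w.mean(0)[:2].round(4),'size',e.round(4),'ang %.3f'%(np.arctan2(g[1],g[0])%np.pi))
    return out
E
python3 - <<'E'
from lab import *
for f in('top0','w2','w3'):
    print(f); labels(dict(np.load(f+'.npz')),area=30)
d=snap('wrist','w4'); print('now',go(0,0,0,verbose=0),pose()[0]); labels(d)
E
```

```text
top0
green [213 167  14   4] [0.6641 0.0143] size [0.0441 0.0103] ang 1.572
red [252 170  15   5] [ 0.6522 -0.1195] size [0.0473 0.0137] ang 1.572
white [270 170  17   7] [ 0.6475 -0.1836] size [0.02   0.0552] ang 1.494
blue [310 175  15   4] [ 0.6365 -0.3147] size [0.0085 0.0475] ang 1.471
w2
green [316  98  17  42] [0.6629 0.0087] size [0.0497 0.0167] ang 1.487
red [311 202  14  34] [ 0.6522 -0.1227] size [0.0488 0.0165] ang 1.493
white [314 243   9  25] [ 0.6519 -0.1779] size [0.011  0.0377] ang 1.555
w3
white [319   0  20  58] [ 0.6477 -0.1865] size [0.0587 0.0193] ang 1.484
yellow [316  70  17  45] [ 0.6416 -0.2551] size [0.0508 0.0169] ang 1.483
blue [314 128  15  37] [ 0.6363 -0.3197] size [0.0464 0.0156] ang 1.479
now (array([ 27.23079872, -58.1283411 ,  29.59359401]), 0) [ 0.55809048 -0.31755959  0.29548444]
white [321   0  20  45] [ 0.6473 -0.1899] size [0.0452 0.0196] ang 1.490
yellow [318  54  18  50] [ 0.6416 -0.2499] size [0.0552 0.0171] ang 1.475
blue [316 113  15  44] [ 0.6366 -0.3151] size [0.0538 0.0155] ang 1.485
```

```bash
cat > edge.py <<'E'
from lab import *
d=snap('wrist','w5'); P=cloud(d)
m=(P[...,2]>.019)&(P[...,2]<.04)&(d['depth']>0)&(P[...,0]>.55)&(P[...,0]<.70)&(P[...,1]>-.36)&(P[...,1]<.07)
k,l,s,c=cv2.connectedComponentsWithStats(m.astype(np.uint8)); i=1+s[1:,4].argmax(); v,u=np.nonzero(l==i)
e=ray(d,[(u[v==r].min()-.5,r) for r in np.unique(v)],.028)[:,:2]; p=np.polyfit(e[:,1],e[:,0],1)
for _ in range(3): e=e[abs(e[:,0]-np.polyval(p,e[:,1]))<.003]; p=np.polyfit(e[:,1],e[:,0],1)
print(s[i],'edge ang',np.arctan2(1,p[0]),len(e))
a=np.arctan2(1,p[0]);nrm=np.array([np.sin(a),-np.cos(a)]); ax=np.array([np.cos(a),np.sin(a)])
edge=np.array([np.polyval(p,-.25),-.25])@nrm
print('pose',pose()[0])
for n,w in labels(d).items(): print(n,'label-edge',w@nrm-edge,'pocket',w+nrm*(edge+.025-w@nrm))
g=cv2.cvtColor(d['img'],cv2.COLOR_RGB2GRAY)
r=int(proj(d,[.60,-.249,.028])[0,1]); print(r,[(x,g[r,x]) for x in range(265,345)])
E
python3 edge.py
```

```text
[ 275   53   63   58 2073] edge ang 1.5037387539254712 58
pose [ 0.55926428 -0.31418927  0.29559168]
white [321   0  20  48] [ 0.6478 -0.1875] size [0.0484 0.0195] ang 1.489
yellow [318  57  18  49] [ 0.6422 -0.2486] size [0.0547 0.017 ] ang 1.475
blue [316 116  15  43] [ 0.637  -0.3142] size [0.0529 0.0155] ang 1.477
white label-edge 0.0626244044734865 pocket [ 0.61029659 -0.1849661 ]
yellow label-edge 0.06106509911559321 pocket [ 0.60618773 -0.24614791]
blue label-edge 0.06030285217032738 pocket [ 0.60177644 -0.31183287]
85 [(265, np.uint8(175)), (266, np.uint8(177)), (267, np.uint8(174)), (268, np.uint8(163)), (269, np.uint8(138)), (270, np.uint8(100)), (271, np.uint8(81)), (272, np.uint8(72)), (273, np.uint8(73)), (274, np.uint8(126)), (275, np.uint8(209)), (276, np.uint8(237)), (277, np.uint8(241)), (278, np.uint8(240)), (279, np.uint8(239)), (280, np.uint8(238)), (281, np.uint8(230)), (282, np.uint8(212)), (283, np.uint8(201)), (284, np.uint8(209)), (285, np.uint8(214)), (286, np.uint8(213)), (287, np.uint8(209)), (288, np.uint8(214)), (289, np.uint8(220)), (290, np.uint8(220))
[... 488 characters left out ...]
3, np.uint8(238)), (314, np.uint8(241)), (315, np.uint8(239)), (316, np.uint8(239)), (317, np.uint8(235)), (318, np.uint8(228)), (319, np.uint8(233)), (320, np.uint8(235)), (321, np.uint8(236)), (322, np.uint8(236)), (323, np.uint8(236)), (324, np.uint8(235)), (325, np.uint8(234)), (326, np.uint8(235)), (327, np.uint8(235)), (328, np.uint8(235)), (329, np.uint8(235)), (330, np.uint8(236)), (331, np.uint8(236)), (332, np.uint8(236)), (333, np.uint8(237)), (334, np.uint8(240)), (335, np.uint8(234)), (336, np.uint8(177)), (337, np.uint8(111)), (338, np.uint8(100)), (339, np.uint8(103)), (340, np.uint8(106)), (341, np.uint8(104)), (342, np.uint8(107)), (343, np.uint8(117)), (344, np.uint8(121))]
```

Request:
{"fn": "carry_out", "kwargs": {"steps": "1.7 0.48 2 0.01 0;1.7 0.48 2 0 0;1.7 0.48 2 0 0;1.7 0.48 2 0 0;1.7 0.48 2 0 0;1.7 0.48 2 0 0;1.7 0.48 2 0 0;1.7 0.48 2 0 0"}}

```text
time: 10.45
tcp_pos: [0.6101, -0.1772, 0.1355]
orientation: [-2.311, -2.127, -0.0]
wrist_force: [0.3, 0.5, -1.7]
gripper_width: 0.023
gripper_force: 60.7
```

Request:
{"fn": "carry_out", "kwargs": {"steps": "0 0 0.7 0 0;0 0 0.7 0 0;0 0 0.7 0 0;0 0 0 0 0;0 0 0 0 0;0 0 0 0 0;0 0 0 0 0;0 0 0 0 0"}}

```text
time: 11.12
tcp_pos: [0.61, -0.1796, 0.1158]
orientation: [2.313, 2.125, 0.001]
wrist_force: [0.6, -0.1, -0.8]
gripper_width: 0.0229
gripper_force: 60.7
```

Run:
```python
from lab import *
import time
d=snap('wrist','w6'); go(.611,-.1807,.1,1.485); print(manip.observe()['qd'].round(3)); labels(d)
d=snap('wrist','w6'); go(.611,-.1807,.0375,1.485); o=labels(d); 
for n in o: print(n,'pocket',o[n]+np.array([-.0364,.0032]))
# check with rays
d=dict(np.load('w3.npz'))
```

```text
t 11.2 at [ 0.6099 -0.1795  0.1157] psi 1.487 tilt [ 0.0005 -0.0002] q7 0.24 | shift cm [-0.11  0.12  1.57] turn 0.002
[-0.001  0.003  0.002  0.001 -0.    -0.001 -0.001]
red [300  57  30  85] [ 0.653  -0.1177] size [0.0558 0.0177] ang 1.490
white [298 156  28  72] [ 0.6482 -0.1837] size [0.0559 0.0187] ang 1.493
yellow [314 239   7  24] [ 0.651  -0.2324] size [0.0047 0.0203] ang 1.542
t 11.2 at [ 0.6099 -0.1795  0.1156] psi 1.487 tilt [ 0.0004 -0.0002] q7 0.24 | shift cm [-0.11  0.12  7.81] turn 0.002
red [300  57  31  85] [ 0.653  -0.1177] size [0.0558 0.0176] ang 1.481
white [298 156  28  72] [ 0.6481 -0.1836] size [0.0558 0.0186] ang 1.493
yellow [314 239   7  24] [ 0.6509 -0.2322] size [0.0047 0.0203] ang 1.542
red pocket [ 0.61662872 -0.1144792 ]
white pocket [ 0.61174205 -0.18036143]
yellow pocket [ 0.61454656 -0.22901975]
```

View pics/w6.png

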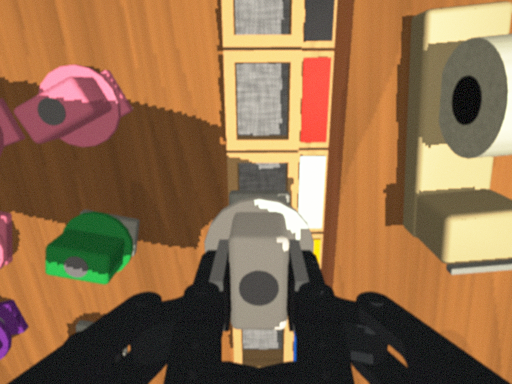

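The close view shows the red pocket inside edges at columns ~236–291 and rows ~62–141, with the white slot just behind the held foot. I'll measure the red pocket and step 66 mm along the row.

```bash
cat > pock.py <<'E'
from h import *
def pocket(d,guess,ang,half=(.025,.018),z=.028):
    # edge search along the slot axes at rim height: strongest brightness/saturation step near each expected wall
    sat=cv2.cvtColor(d['img'],cv2.COLOR_RGB2HSV)[...,1].astype(np.float32)
    ax=np.array([np.cos(ang),np.sin(ang)]); n=np.array([np.sin(ang),-np.cos(ang)]); out=[]
    for a,b,h,hb in((ax,n,*half),(n,ax,*half[::-1])):
        for sg in(1,-1):
            s=np.arange(h-.009,h+.009,.0005); prof=0
            for o in np.linspace(-.5,.5,9)*hb:
                X=np.c_[guess+sg*s[:,None]*a+o*b,np.full(len(s),z)]; uv=proj(d,X).astype(np.float32)
                prof=prof+cv2.remap(sat,uv[None,:,0],uv[None,:,1],1)[0]
            g=np.diff(cv2.GaussianBlur(prof[None],(5,1),1)[0]); out.append((sg*(s[g.argmax()]+.00025),g.max().round()))
    (a1,_),(a2,_),(b1,_),(b2,_)=out
    c=guess+(a1+a2)/2*ax+(b1+b2)/2*n
    print('edges',[(round(float(e)*1000,1),int(q)) for e,q in out],'centre',c.round(4)); return c
E
python3 - <<'E'
from pock import *
d=snap('wrist','w7'); ang=1.486
c=pocket(d,np.array([.6166,-.1145]),ang); c=pocket(d,c,ang)
w=c-.066*np.array([np.cos(ang),np.sin(ang)]); print('white',w); go(w[0],w[1],.0375,ang)
print(proj(d,[*c,.028]))
E
```

```text
edges [(23.8, 295), (-22.8, 239), (17.3, 280), (-16.3, 293)] centre [ 0.6171 -0.114 ]
edges [(23.3, 294), (-23.3, 244), (16.8, 284), (-16.8, 291)] centre [ 0.6171 -0.114 ]
white [ 0.6115507 -0.179807 ]
t 11.3 at [ 0.6099 -0.1794  0.1155] psi 1.487 tilt [ 0.0002 -0.0001] q7 0.24 | shift cm [-0.02  0.17  7.8 ] turn 0.001
[[261.95084664 100.48387898]]
```

Request:
{"fn": "carry_out", "kwargs": {"steps": "0 0.17 1 0 0;0 0 1 0 0;0 0 1 0 0;0 0 1 0 0;0 0 0.8 0 0;0 0 0 0 0;0 0 0 0 0;0 0 0 0 0"}}

```text
time: 11.93
tcp_pos: [0.6117, -0.1796, 0.0676]
orientation: [2.312, 2.126, 0.0]
wrist_force: [0.2, -0.1, -0.7]
gripper_width: 0.0229
gripper_force: 60.7
```

Request:
{"fn": "carry_out", "kwargs": {"steps": "0 0 0.4 0 0;0 0 0.4 0 0;0 0 0.4 0 0;0 0 0.4 0 0;0 0 0 0 0;0 0 0 0 0;0 0 0 0 0;0 0 0 0 0"}}

```text
time: 12.6
tcp_pos: [0.6116, -0.1795, 0.0515]
orientation: [2.313, 2.126, 0.0]
wrist_force: [0.5, -0.3, -1.4]
gripper_width: 0.0232
gripper_force: 60.7
```

In the pocket with no contact; continue down.

Request:
{"fn": "carry_out", "kwargs": {"steps": "0 0 0.4 0 0;0 0 0.4 0 0;0 0 0.3 0 0;0 0 0.3 0 0;0 0 0 0 0;0 0 0 0 0;0 0 0 0 0;0 0 0 0 0"}}

```text
time: 13.27
tcp_pos: [0.6117, -0.1795, 0.0382]
orientation: [2.312, 2.126, 0.001]
wrist_force: [-5.4, 1.7, 18.0]
gripper_width: 0.023
gripper_force: 63.8
```

Request:
{"fn": "carry_out", "kwargs": {"steps": "0 0 -0.1 0 0;0 0 0 0 0.6;0 0 0 0 0.6;0 0 0 0 0.6;0 0 0 0 0.6;0 0 -1 0 0.6;0 0 -2 0 0.6;0 0 -2 0 0.6"}}

```text
time: 13.93
tcp_pos: [0.6112, -0.1795, 0.0892]
orientation: [-2.312, -2.126, 0.001]
wrist_force: [-0.1, -0.3, 0.4]
gripper_width: 0.0511
gripper_force: 0.0
```

Request:
{"fn": "carry_out", "kwargs": {"steps": "0 0 -2.5 0 0.6;0 0 -2.5 0 0.6;0 0 -2.5 0 0.6;0 0 -2.5 0 0.6;0 0 -2.5 0 1;0 0 -2.5 0 1;0 0 0 0 1;0 0 0 0 1"}}

```text
time: 14.6
tcp_pos: [0.6118, -0.1796, 0.24]
orientation: [2.311, 2.125, 0.002]
wrist_force: [-0.6, 0.5, 0.3]
gripper_width: 0.0856
gripper_force: 0.0
```

```bash
cat > find.py <<'E'
from h import *
def adapter(d,name,near=None,r=.1,ztop=.057,save=None):
    P=cloud(d); hsv=cv2.cvtColor(d['img'],cv2.COLOR_RGB2HSV)
    m=(d['depth']>0)&rng(hsv,name)&(P[...,2]>ztop-.007)&(P[...,2]<ztop+.008)
    if name=='black': m=(d['depth']>0)&(hsv[...,1]<90)&(P[...,2]>ztop-.007)&(P[...,2]<ztop+.008)
    if near is not None: m&=np.hypot(P[...,0]-near[0],P[...,1]-near[1])<r
    m=cv2.morphologyEx(m.astype(np.uint8),cv2.MORPH_CLOSE,np.ones((9,9)))
    k,l,s,c=cv2.connectedComponentsWithStats(m)
    for i in range(1,k):
        if s[i,4]<40: continue
        v,u=np.nonzero(l==i); r_=cv2.minAreaRect(np.c_[u,v].astype(np.float32)); w=ray(d,cv2.boxPoints(r_),ztop)
        e=np.linalg.norm(np.diff(w,axis=0),axis=1)[:2]; j=e.argmax(); g=w[j+1]-w[j]
        print(name,s[i],w.mean(0)[:2].round(4),'size',e.round(4),'ang %.3f'%(np.arctan2(g[1],g[0])%np.pi))
E
python3 - <<'E'
from find import *
d=snap('wrist','w8'); go(.491,.098,.2); adapter(d,'white',(.6115,-.18),.05,.065)
d=snap('top','top1')
for n in('red','green','black'): adapter(d,n,(.49,-.1),.25)
E
```

```text
t 14.7 at [ 0.6114 -0.1794  0.2387] psi 1.487 tilt [ 0.0004 -0.0002] q7 0.23 | shift cm [ 26.63 -14.33   3.87] turn 0.000
white [246 142  25  44 813] [ 0.611  -0.1784] size [0.0227 0.0427] ang 1.496
red [187 212  10  14 103] [0.4914 0.0989] size [0.0247 0.0434] ang 0.219
black [316 225  10  15 100] [ 0.4502 -0.3172] size [0.043 0.024] ang 2.877
black [284 250  10   9  70] [ 0.3798 -0.2117] size [0.0231 0.0301] ang 1.254
```

View pics/w8.png

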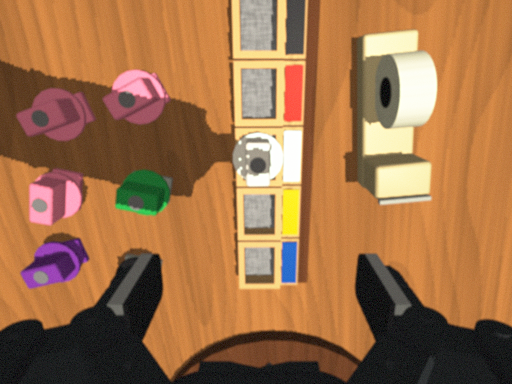

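White is seated at (0.611, −0.178), within 1.5 mm; it shows at (258,160). Now the red adapter.

Request:
{"fn": "carry_out", "kwargs": {"steps": "2.7 -1.43 0 0 1;2.7 -1.43 0 0 1;2.7 -1.43 0 0 1;2.7 -1.43 0 0 1;2.7 -1.43 0 0 1;2.7 -1.43 0 0 1;2.7 -1.43 0 0 1;2.7 -1.43 0 0 1"}}

```text
time: 15.37
tcp_pos: [0.5145, 0.0466, 0.2378]
orientation: [-2.312, -2.126, 0.002]
wrist_force: [0.6, 0.9, -0.1]
gripper_width: 0.0853
gripper_force: 0.0
```

Request:
{"fn": "carry_out", "kwargs": {"steps": "2.5 -1.43 0 0 1;2.5 -1.43 0 0 1;0 0 0 -0.11 1;0 0 0 -0.11 1;0 0 0 -0.11 1;0 0 0 -0.11 1;0 0 0 -0.11 1;0 0 0 -0.11 1"}}

```text
time: 16.03
tcp_pos: [0.491, 0.0975, 0.2377]
orientation: [-1.491, -2.764, 0.001]
wrist_force: [-0.4, 0.2, -0.5]
gripper_width: 0.0856
gripper_force: 0.0
```

Request:
{"fn": "carry_out", "kwargs": {"steps": "0 0 0 -0.12 1;0 0 0 -0.12 1;0 0 0 -0.12 1;0 0 0 -0.12 1;0 0 0 -0.12 1;0 0 0 -0.12 1;0 0 0 -0.12 1;0 0 0 -0.12 1"}}

```text
time: 16.7
tcp_pos: [0.491, 0.0975, 0.2377]
orientation: [-0.045, -3.14, 0.0]
wrist_force: [0.0, -0.4, -0.1]
gripper_width: 0.0854
gripper_force: 0.0
```

Request:
{"fn": "carry_out", "kwargs": {"steps": "0 0 0 -0.12 1;0 0 0 -0.12 1;0 0 0.7 0 1;0 0 0.7 0 1;0 0 0.7 0 1;0 0 0 0 1;0 0 0 0 1;0 0 0 0 1"}}

```text
time: 17.37
tcp_pos: [0.4913, 0.0978, 0.2173]
orientation: [0.32, -3.125, 0.0]
wrist_force: [-0.5, 0.7, 0.7]
gripper_width: 0.0855
gripper_force: 0.0
```

Run:
```python
from find import *
d=snap('wrist','w9'); adapter(d,'red',(.491,.098),.09); go(.4914,.0989,.03,.219)
```

```text
red [249 148  26  47 904] [0.4913 0.0996] size [0.0227 0.0441] ang 0.217
t 17.4 at [0.4914 0.0977 0.2175] psi -2.937 tilt [ 0.0002 -0.0001] q7 1.18 | shift cm [-0.02  0.12 18.75] turn -0.015
```

Request:
{"fn": "carry_out", "kwargs": {"steps": "0 0.18 2.5 -0.013 1;0 0 2.5 0 1;0 0 2.5 0 1;0 0 2.5 0 1;0 0 2.5 0 1;0 0 2.2 0 1;0 0 2 0 1;0 0 2 0 1"}}

```text
time: 18.08
tcp_pos: [0.4911, 0.0994, 0.0295]
orientation: [-0.341, 3.123, -0.0]
wrist_force: [0.8, 0.3, -0.0]
gripper_width: 0.0851
gripper_force: 0.0
```

Request:
{"fn": "carry_out", "kwargs": {"steps": "0 0 0 0 1;0 0 0 0 0.3;0 0 0 0 0;0 0 0 0 0;0 0 0 0 0;0 0 0 0 0;0 0 0 0 0;0 0 0 0 0"}}

```text
time: 18.75
tcp_pos: [0.4912, 0.0994, 0.031]
orientation: [-0.342, 3.122, -0.0]
wrist_force: [-2.3, 0.6, 9.9]
gripper_width: 0.0229
gripper_force: 59.9
```

Request:
{"fn": "carry_out", "kwargs": {"steps": "0 0 -0.5 0 0;0 0 -1.5 0 0;0 0 -2 0 0;0 0 -2 0 0;0 0 -2 0 0;0 0 -2 0 0;0 0 0 0 0;0 0 0 0 0"}}

```text
time: 19.42
tcp_pos: [0.4913, 0.0992, 0.1311]
orientation: [-0.341, 3.121, 0.0]
wrist_force: [-0.6, 0.1, -1.9]
gripper_width: 0.0229
gripper_force: 59.1
```

Run:
```python
from h import *
go(.6037,.2708,.13,.208)
```

```text
t 19.4 at [0.4913 0.0992 0.1311] psi -2.924 tilt [0.0015 0.0002] q7 1.10 | shift cm [-14.68  14.32   0.13] turn 0.010
```

Request:
{"fn": "carry_out", "kwargs": {"steps": "0 0 -1.5 0.01 0;0 0 -1.5 0 0;-2.45 2.4 0 0 0;-2.45 2.4 0 0 0;-2.45 2.4 0 0 0;-2.45 2.4 0 0 0;-2.45 2.4 0 0 0;-2.43 2.3 0 0 0"}}

```text
time: 20.08
tcp_pos: [0.6052, 0.271, 0.1592]
orientation: [0.327, -3.123, 0.001]
wrist_force: [0.6, -0.2, -1.2]
gripper_width: 0.0233
gripper_force: 59.1
```

Request:
{"fn": "carry_out", "kwargs": {"steps": "0 0 0 0 0;0 0 1 0 0;0 0 1 0 0;0 0 1 0 0;0 0 1 0 0;0 0 1 0 0;0 0 0 0 0;0 0 0 0 0"}}

```text
time: 20.75
tcp_pos: [0.6049, 0.2693, 0.1098]
orientation: [0.326, -3.124, 0.001]
wrist_force: [0.4, -0.1, -0.3]
gripper_width: 0.0229
gripper_force: 59.3
```

Run:
```python
from h import *
d=snap('wrist','w10'); go(.6037,.2708,.09,.208)
cv2.imwrite('pics/w10c.png',cv2.resize(d['img'][60:360,100:420,::-1],(640,600),interpolation=2))
```

```text
t 20.8 at [0.6051 0.2695 0.1104] psi -2.934 tilt [0.0001 0.    ] q7 1.05 | shift cm [0.11 0.16 2.04] turn -0.000
```

View pics/w10c.png

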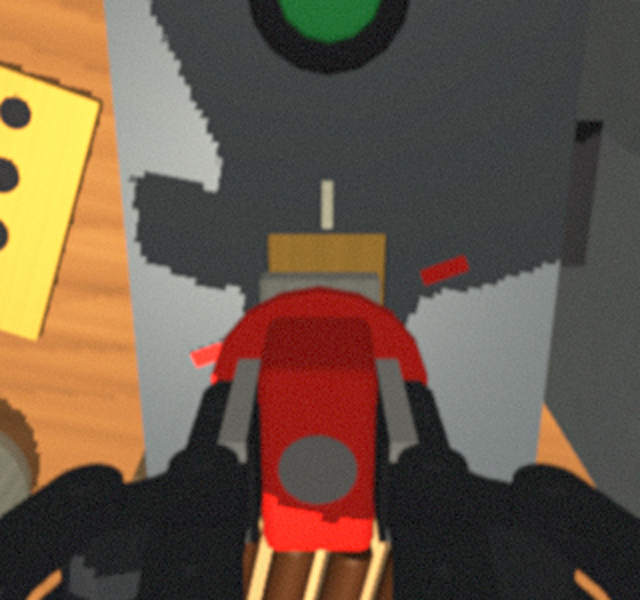

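The crop shows the slot mouth at columns 268–385 and the foot at 262–379, so the foot is about 1.6 mm too far left. That agrees with the computed shift.

Request:
{"fn": "carry_out", "kwargs": {"steps": "0.1 0.16 0 0 0;0 0 0.5 0 0;0 0 0.5 0 0;0 0 0.5 0 0;0 0 0.3 0 0;0 0 0.3 0 0;0 0 0 0 0;0 0 0 0 0"}}

```text
time: 21.47
tcp_pos: [0.6036, 0.2709, 0.0891]
orientation: [0.326, -3.124, 0.0]
wrist_force: [-2.0, -0.2, -1.9]
gripper_width: 0.0231
gripper_force: 59.3
```

Request:
{"fn": "carry_out", "kwargs": {"steps": "0 0 0.4 0 0;0 0 0.4 0 0;0 0 0.4 0 0;0 0 0.3 0 0;0 0 0.3 0 0;0 0 0.1 0 0;0 0 0 0 0;0 0 0 0 0"}}

```text
time: 22.13
tcp_pos: [0.6037, 0.2711, 0.0704]
orientation: [-0.327, 3.125, 0.0]
wrist_force: [-5.1, -1.0, 9.0]
gripper_width: 0.023
gripper_force: 60.7
```

Force matches the spring at about 8 mm travel. Turn clockwise by 1.2.

Request:
{"fn": "carry_out", "kwargs": {"steps": "0 0 0 0.1 0;0 0 0 0.1 0;0 0 0 0.1 0;0 0 0 0.1 0;0 0 0 0.1 0;0 0 0 0.1 0;0 0 0 0.1 0;0 0 0 0.1 0"}}

```text
time: 22.8
tcp_pos: [0.6043, 0.2711, 0.0707]
orientation: [0.923, 3.002, 0.001]
wrist_force: [-0.7, -1.0, 7.1]
gripper_width: 0.023
gripper_force: 60.6
```

Request:
{"fn": "carry_out", "kwargs": {"steps": "0 0 0 0.1 0;0 0 0 0.1 0;0 0 0 0.1 0;0 0 0 0.1 0;0 0 0 0.02 0;0 0 0 0 0;0 0 0 0 0;0 0 0 0 0"}}

```text
time: 23.47
tcp_pos: [0.6041, 0.2711, 0.0706]
orientation: [1.522, 2.747, 0.001]
wrist_force: [-1.7, -1.1, 8.1]
gripper_width: 0.0227
gripper_force: 60.5
```

Run:
```python
from h import *
go(.6037,.2708,.075,-.992); print(manip.observe()['wrist_force'],manip.observe()['ft_torque'])
```

```text
t 23.5 at [0.6041 0.2711 0.0706] psi 2.130 tilt [0.001  0.0002] q7 0.08 | shift cm [-0.   -0.05 -0.44] turn -0.020
[-1.68832091 -1.11120775  8.10255004] [-0.23357244  0.6344811  -0.00668911]
```

Request:
{"fn": "carry_out", "kwargs": {"steps": "0 0 -0.2 0 0;0 0 -0.2 0 0;0 0 0 0 0;0 0 0 0 0.6;0 0 0 0 0.6;0 0 0 0 0.6;0 0 0 0 0.6;0 0 0 0 0.6"}}

```text
time: 24.13
tcp_pos: [0.6038, 0.271, 0.0742]
orientation: [1.522, 2.748, -0.0]
wrist_force: [-1.0, 0.4, -0.7]
gripper_width: 0.0511
gripper_force: 0.0
```

Request:
{"fn": "carry_out", "kwargs": {"steps": "0 0 -1 0 0.6;0 0 -2 0 0.6;0 0 -2 0 0.6;0 0 -2.5 0 0.6;0 0 -2.5 0 0.6;0 0 -2.5 0 0.6;0 0 -2.5 0 0.6;0 0 0 0 0.6"}}

```text
time: 24.8
tcp_pos: [0.6051, 0.2715, 0.2299]
orientation: [1.521, 2.744, 0.009]
wrist_force: [0.5, 0.2, 0.4]
gripper_width: 0.0511
gripper_force: 0.0
```

Request:
{"fn": "carry_out", "kwargs": {"steps": "0 0 0 0 0;0 0 0 0 0;0 0 0 0 0;0 0 0 0 0;0 0 0 0 0;0 0 0 0 0;0 0 0 0 0;0 0 0 0 0"}}

```text
time: 25.47
tcp_pos: [0.6037, 0.2709, 0.2242]
orientation: [-1.522, -2.748, 0.0]
wrist_force: [0.5, -0.3, -0.3]
gripper_width: -0.0002
gripper_force: 0.0
```

Run:
```python
from find import *
d=snap('wrist','w11'); go(.5138,.2517,.095); adapter(d,'red',(.604,.27),.05,.1025)
P=cloud(d); m=rng(cv2.cvtColor(d['img'],cv2.COLOR_RGB2HSV),'green')&(np.hypot(P[...,0]-.514,P[...,1]-.252)<.03)
v,u=np.nonzero(m); z=np.median(P[m][:,2]); print('button',z,ray(d,[u.mean(),v.mean()],z),len(u))
```

```text
t 25.5 at [0.6037 0.2709 0.2242] psi 2.130 tilt [-0.0002 -0.0002] q7 0.09 | shift cm [ 3.14 -8.64 12.92] turn 0.000
red [ 245  157   30   52 1165] [0.604  0.2697] size [0.0232 0.0437] ang 2.143
button 0.08098499168357644 [[0.51377799 0.25351571 0.08098499]] 822
```

View pics/w11.png

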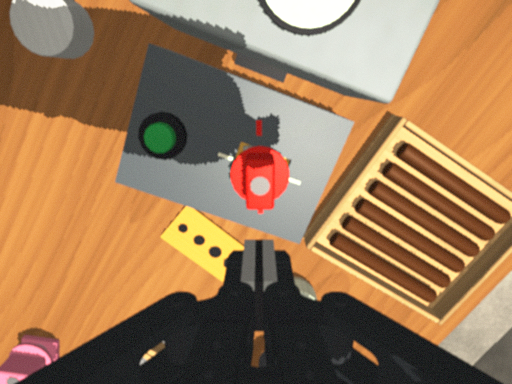

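Red is locked at (0.604, 0.270), shown at (260,180). Now the button at (161,136).

Request:
{"fn": "carry_out", "kwargs": {"steps": "1.6 -2.15 0 0 0;1.6 -2.15 0 0 0;0 -2.15 0 0 0;0 -2.12 0 0 0;0 0 3 0 0;0 0 3 0 0;0 0 3 0 0;0 0 3 0 0"}}

```text
time: 26.18
tcp_pos: [0.5141, 0.2526, 0.1033]
orientation: [1.522, 2.748, 0.001]
wrist_force: [1.4, 0.9, -0.3]
gripper_width: -0.0002
gripper_force: 0.0
```

Request:
{"fn": "carry_out", "kwargs": {"steps": "0 0 1.5 0 0;0 0 0.4 0 0;0 0 0.4 0 0;0 0 0.3 0 0;0 0 0.2 0 0;0 0 0.1 0 0;0 0 0 0 0;0 0 0 0 0"}}

```text
time: 26.85
tcp_pos: [0.5144, 0.2527, 0.0761]
orientation: [1.522, 2.747, 0.001]
wrist_force: [-2.1, -1.5, 5.2]
gripper_width: -0.0001
gripper_force: 2.4
```

Request:
{"fn": "carry_out", "kwargs": {"steps": "0 0 0.15 0 0;0 0 0 0 0;0 0 0 0 0;0 0 0 0 0;0 0 -1 0 0;0 0 -2.5 0 0;0 0 -3 0 0;0 0 -3 0 0"}}

```text
time: 27.52
tcp_pos: [0.5141, 0.2526, 0.1705]
orientation: [1.522, 2.748, 0.001]
wrist_force: [0.5, -0.6, 0.9]
gripper_width: 0.0002
gripper_force: 0.0
```

Request:
{"fn": "carry_out", "kwargs": {"steps": "0 0 -3 0 0;0 0 -3 0 1;0 0 0 0 1;0 0 0 0 1;0 0 0 0 1;0 0 0 0 1;0 0 0 0 1;0 0 0 0 1"}}

```text
time: 28.18
tcp_pos: [0.514, 0.2525, 0.2282]
orientation: [-1.522, -2.748, 0.001]
wrist_force: [-0.6, 0.7, 0.4]
gripper_width: 0.0833
gripper_force: 0.0
```

Run:
```python
from find import *
d=snap('top','top2')
for n in('red','green','black'): adapter(d,n,(.49,-.1),.25)
adapter(d,'green',(.48,-.21),.1,.059); adapter(d,'red',(.604,.27),.04,.1025)
go(.48,-.21,.2)
P=cloud(d);hsv=cv2.cvtColor(d['img'],cv2.COLOR_RGB2HSV);m=rng(hsv,'green')&(P[...,1]<0)&(P[...,0]<.6)&(P[...,0]>.3); v,u=np.nonzero(m); print(len(u),u.mean(),v.mean(),ray(d,[u.mean(),v.mean()],.03))
cv2.imwrite('pics/top2c.png',cv2.resize(d['img'][150:280,170:340,::-1],(785,600),interpolation=2))
```

```text
green [283 215  10  15 102] [ 0.4804 -0.2106] size [0.044  0.0234] ang 2.812
black [271 179  14   9  97] [ 0.6099 -0.1793] size [0.0257 0.043 ] ang 1.471
black [251 212  11  14  98] [ 0.4924 -0.1084] size [0.0235 0.0432] ang 0.381
black [254 238  11  15 104] [ 0.4076 -0.119 ] size [0.0233 0.0431] ang 0.246
black [279 248  15  11 105] [ 0.3816 -0.2051] size [0.0235 0.0441] ang 1.297
green [283 215  10  15 100] [ 0.4805 -0.2106] size [0.0431 0.0234] ang 2.889
red [131 176  14  13 105] [0.6028 0.2655] size [0.0434 0.0262] ang 2.149
t 28.2 at [0.514  0.2526 0.2283] psi 2.130 tilt [-0.0007 -0.0004] q7 0.04 | shift cm [-37.42 -27.41   2.85] turn 0.000
151 286.2251655629139 222.94701986754967 [[ 0.47988404 -0.20905094  0.03      ]]
```

View pics/top2c.png

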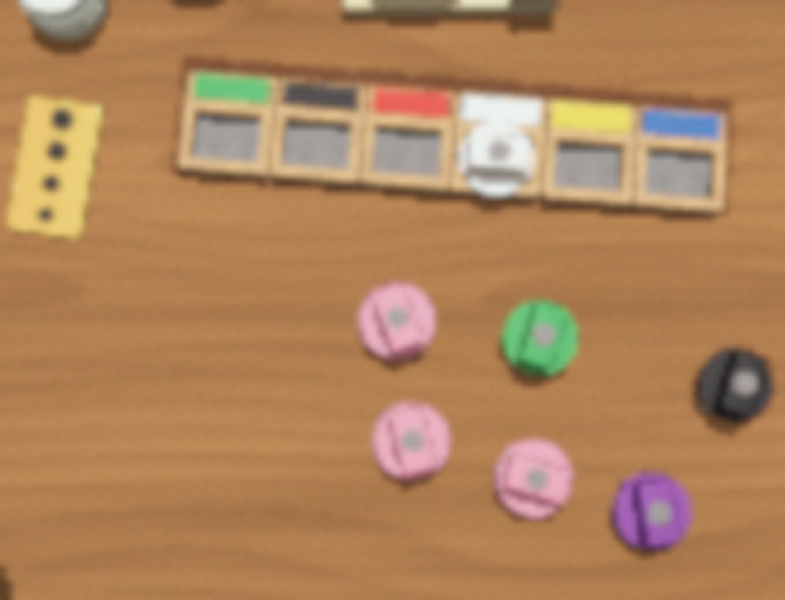

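Green is at crop (540,335) and matches the description: bright green collar and bar. Purple (652,512) and the pinks are decoys. Black has been knocked to crop (735,387). Going to green.

Request:
{"fn": "carry_out", "kwargs": {"steps": "-2.67 -1.96 0 0 0.6;-2.67 -1.96 0 0 0.6;-2.67 -1.96 0 0 0.6;-2.67 -1.96 0 0 0.6;-2.67 -1.96 0 0 0.6;-2.67 -1.96 0 0 0.6;-2.67 -1.96 0 0 0.6;-2.67 -1.96 0 0 0.6"}}

```text
time: 28.9
tcp_pos: [0.4941, -0.0131, 0.2287]
orientation: [-1.522, -2.748, 0.0]
wrist_force: [0.7, -0.2, -0.4]
gripper_width: 0.0508
gripper_force: 0.0
```

Request:
{"fn": "carry_out", "kwargs": {"steps": "-2.67 -1.96 0 0 0.6;-2.67 -1.96 0 0 0.6;-2.67 -1.96 0 0 0.6;-2.67 -1.96 0 0 0.6;-2.67 -1.96 0 0 0.6;-2.67 -1.96 0 0 0.6;0 0 0 -0.12 0.6;0 0 0 -0.12 0.6"}}

```text
time: 29.57
tcp_pos: [0.4792, -0.2115, 0.2284]
orientation: [-1.179, -2.911, 0.001]
wrist_force: [-0.8, 0.4, -0.7]
gripper_width: 0.0516
gripper_force: 0.0
```

Request:
{"fn": "carry_out", "kwargs": {"steps": "0 0 0 -0.12 0.6;0 0 0 -0.12 0.6;0 0 0 -0.12 0.6;0 0 0 -0.12 0.6;0 0 0 0 0.6;0 0 0 0 0.6;0 0 0 0 0.6;0 0 0 0 0.6"}}

```text
time: 30.23
tcp_pos: [0.4797, -0.2097, 0.2288]
orientation: [-0.461, -3.107, 0.0]
wrist_force: [-0.5, -0.4, 0.5]
gripper_width: 0.0512
gripper_force: 0.0
```

Run:
```python
from find import *
d=snap('wrist','w12'); adapter(d,'green',(.48,-.21),.05); go(.4804,-.2106,.03,2.85)
adapter(d,'black',(.45,-.34),.06)
```

```text
green [247 146  25  45 848] [ 0.4804 -0.2108] size [0.0226 0.0436] ang 2.857
t 30.3 at [ 0.4797 -0.2097  0.2288] psi 2.848 tilt [-0.0001 -0.0002] q7 1.39 | shift cm [-0.09 -0.06 19.88] turn -0.002
black [ 100  154   29   44 1049] [ 0.4467 -0.3473] size [0.025  0.0445] ang 2.804
```

Request:
{"fn": "carry_out", "kwargs": {"steps": "-0.09 -0.06 2.5 -0.005 0.6;0 0 2.5 0 0.6;0 0 2.5 0 0.6;0 0 2.5 0 0.6;0 0 2.5 0 0.6;0 0 2.5 0 0.6;0 0 2.5 0 0.6;0 0 2.3 0 0.6"}}

```text
time: 30.95
tcp_pos: [0.4803, -0.2105, 0.0295]
orientation: [-0.451, -3.109, 0.001]
wrist_force: [0.0, 0.4, -0.7]
gripper_width: 0.0511
gripper_force: 0.0
```

Request:
{"fn": "carry_out", "kwargs": {"steps": "0 0 0 0 0.6;0 0 0 0 0.3;0 0 0 0 0;0 0 0 0 0;0 0 0 0 0;0 0 0 0 0;0 0 0 0 0;0 0 0 0 0"}}

```text
time: 31.62
tcp_pos: [0.481, -0.2108, 0.0322]
orientation: [0.449, 3.107, -0.001]
wrist_force: [-0.9, 1.9, 9.7]
gripper_width: 0.023
gripper_force: 62.8
```

Request:
{"fn": "carry_out", "kwargs": {"steps": "0 0 -0.5 0 0;0 0 -1.5 0 0;0 0 -2.5 0 0;0 0 -2.5 0 0;0 0 -2.5 0 0;0 0 -2.5 0 0;0 0 0 0.12 0;0 0 0 0.12 0"}}

```text
time: 32.28
tcp_pos: [0.4808, -0.2111, 0.153]
orientation: [0.826, 3.028, -0.0]
wrist_force: [0.1, 0.4, -1.2]
gripper_width: 0.023
gripper_force: 61.2
```

Request:
{"fn": "carry_out", "kwargs": {"steps": "0 0 0 0.12 0;0 0 0 0.12 0;0 0 0 0.12 0;0 0 0 0.12 0;0 0 0 0.12 0;0 0 0 0.12 0;0 0 0 0.12 0;0 0 0 0.12 0"}}

```text
time: 32.95
tcp_pos: [0.4805, -0.2105, 0.1517]
orientation: [2.133, 2.306, 0.001]
wrist_force: [0.9, 0.7, -1.6]
gripper_width: 0.0228
gripper_force: 61.2
```

Run:
```python
from h import *
go(.6227,-.048,.12,1.486)
```

```text
t 33.0 at [ 0.4805 -0.2105  0.1517] psi 1.649 tilt [0.0011 0.0002] q7 0.52 | shift cm [15.1  15.44  3.19] turn 0.163
```

Request:
{"fn": "carry_out", "kwargs": {"steps": "2.15 2.2 0 0 0;2.15 2.2 0 0 0;2.15 2.2 0 0 0;2.15 2.2 0 0 0;2.15 2.2 0 0 0;2.15 2.2 0 0 0;2.15 2.2 0 0 0;0 0 0.5 0.11 0"}}

```text
time: 33.62
tcp_pos: [0.6242, -0.0418, 0.1469]
orientation: [-2.241, -2.201, -0.008]
wrist_force: [-0.5, 1.1, -1.0]
gripper_width: 0.0229
gripper_force: 61.1
```

Request:
{"fn": "carry_out", "kwargs": {"steps": "0 0 1 0.053 0;0 0 1 0 0;0 0 0.5 0 0;0 0 0 0 0;0 0 0 0 0;0 0 0 0 0;0 0 0 0 0;0 0 0 0 0"}}

```text
time: 34.28
tcp_pos: [0.6214, -0.0478, 0.1212]
orientation: [2.307, 2.132, 0.001]
wrist_force: [-0.5, -0.1, -0.5]
gripper_width: 0.0228
gripper_force: 61.2
```

Run:
```python
from pock import *
d=snap('wrist','w13'); ang=1.486
c=pocket(d,np.array([.6283,.0175]),ang); c=pocket(d,c,ang); go(c[0],c[1],.07,ang); print(proj(d,[*c,.028]))
```

```text
edges [(23.3, 302), (-23.3, 243), (16.3, 284), (-17.3, 280)] centre [0.6278 0.0175]
edges [(23.3, 302), (-23.3, 239), (16.8, 284), (-16.8, 280)] centre [0.6278 0.0175]
t 34.3 at [ 0.6214 -0.0478  0.1211] psi 1.492 tilt [ 0.0004 -0.0001] q7 0.11 | shift cm [6.57 0.13 5.11] turn 0.006
[[261.22650718 100.20312052]]
```

View pics/w13.png

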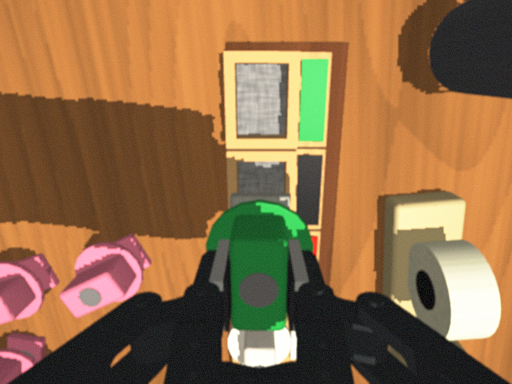

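The view shows the free green slot at (262,100), with the green adapter held straight at (259,240).

Request:
{"fn": "carry_out", "kwargs": {"steps": "2.2 0.05 0 0.006 0;2.2 0.04 0 0 0;2.17 0.04 0 0 0;0 0 1.5 0 0;0 0 1.8 0 0;0 0 1.7 0 0;0 0 0 0 0;0 0 0 0 0"}}

```text
time: 35.0
tcp_pos: [0.6278, 0.0176, 0.0708]
orientation: [-2.313, -2.125, 0.001]
wrist_force: [0.7, 0.2, -0.9]
gripper_width: 0.0227
gripper_force: 61.2
```

Request:
{"fn": "carry_out", "kwargs": {"steps": "0 0 0 0 0;0 0 0 0 0;0 0 0.4 0 0;0 0 0.4 0 0;0 0 0.4 0 0;0 0 0.4 0 0;0 0 0 0 0;0 0 0 0 0"}}

```text
time: 35.67
tcp_pos: [0.6278, 0.0176, 0.0545]
orientation: [-2.314, -2.125, 0.001]
wrist_force: [0.1, 1.2, -1.4]
gripper_width: 0.0228
gripper_force: 61.2
```

Run:
```python
from h import *
go(.6278,.0175,.0395,1.486)
```

```text
t 35.7 at [0.6278 0.0176 0.0545] psi 1.486 tilt [-0.0005 -0.0001] q7 0.02 | shift cm [-0.01 -0.    1.5 ] turn -0.000
```

Request:
{"fn": "carry_out", "kwargs": {"steps": "0 0 0.4 0 0;0 0 0.4 0 0;0 0 0.3 0 0;0 0 0.3 0 0;0 0 0.2 0 0;0 0 0 0 0;0 0 0 0 0;0 0 0 0 0"}}

```text
time: 36.33
tcp_pos: [0.6284, 0.0176, 0.0399]
orientation: [2.313, 2.124, 0.001]
wrist_force: [-4.1, 0.4, 21.2]
gripper_width: 0.0228
gripper_force: 64.4
```

Request:
{"fn": "carry_out", "kwargs": {"steps": "0 0 -0.15 0 0;0 0 0 0 0.6;0 0 0 0 0.6;0 0 0 0 0.6;0 0 0 0 0.6;0 0 -1 0 0.6;0 0 -2 0 0.6;0 0 -2 0 0.6"}}

```text
time: 37.0
tcp_pos: [0.6277, 0.0176, 0.0912]
orientation: [-2.314, -2.125, 0.001]
wrist_force: [0.2, 0.2, -0.4]
gripper_width: 0.0512
gripper_force: 0.0
```

Request:
{"fn": "carry_out", "kwargs": {"steps": "0 0 -2.5 0 0.6;0 0 -2.5 0 0.6;0 0 -2.5 0 0.6;0 0 -2.5 0 0.6;0 0 -2.5 0 0.6;0 0 0 0 0.6;0 0 0 0 0.6;0 0 0 0 0.6"}}

```text
time: 37.67
tcp_pos: [0.6277, 0.0177, 0.2151]
orientation: [-2.314, -2.125, 0.001]
wrist_force: [0.0, 0.3, -1.3]
gripper_width: 0.0519
gripper_force: 0.0
```

Run:
```python
from find import *
d=snap('wrist','w14'); adapter(d,'green',(.628,.0176),.03,.065); go(.4467,-.3473,.2,2.804)
d=snap('top','top3'); adapter(d,'black',(.45,-.34),.06)
```

```text
green [247 149  26  47 977] [0.6277 0.0171] size [0.022  0.0428] ang 1.497
t 37.7 at [0.6276 0.0177 0.2147] psi 1.486 tilt [-0.0013 -0.0001] q7 -0.01 | shift cm [-37.9  -14.92   1.49] turn -1.318
black [326 226  10  14 101] [ 0.4467 -0.3492] size [0.0428 0.0242] ang 2.798
```

Request:
{"fn": "carry_out", "kwargs": {"steps": "-2.7 -1.07 0 0 0.6;-2.7 -1.07 0 0 0.6;-2.7 -1.07 0 0 0.6;-2.7 -1.07 0 0 0.6;-2.7 -1.07 0 0 0.6;-2.7 -1.07 0 0 0.6;-2.7 -1.07 0 0 0.6;-2.7 -1.07 0 0 0.6"}}

```text
time: 38.43
tcp_pos: [0.5233, -0.1913, 0.2148]
orientation: [-2.313, -2.125, 0.001]
wrist_force: [1.6, -0.2, -0.7]
gripper_width: 0.0511
gripper_force: 0.0
```

Request:
{"fn": "carry_out", "kwargs": {"steps": "-2.7 -1.07 0 0 0.6;-2.7 -1.07 0 0 0.6;-2.7 -1.07 0 0 0.6;-2.7 -1.07 0 0 0.6;-2.7 -1.07 0 0 0.6;-2.7 -1.07 0 0 0.6;0 0 0 -0.12 0.6;0 0 0 -0.12 0.6"}}

```text
time: 39.1
tcp_pos: [0.4454, -0.3476, 0.2146]
orientation: [-2.039, -2.388, 0.001]
wrist_force: [0.8, -0.0, 0.4]
gripper_width: 0.0512
gripper_force: 0.0
```

Request:
{"fn": "carry_out", "kwargs": {"steps": "0 0 0 -0.12 0.6;0 0 0 -0.12 0.6;0 0 0 -0.12 0.6;0 0 0 -0.12 0.6;0 0 0 -0.12 0.6;0 0 0 -0.12 0.6;0 0 0 -0.12 0.6;0 0 0 -0.12 0.6"}}

```text
time: 39.77
tcp_pos: [0.4464, -0.3461, 0.2147]
orientation: [-0.7, -3.061, -0.001]
wrist_force: [-0.7, 0.3, -0.3]
gripper_width: 0.0514
gripper_force: 0.0
```

Request:
{"fn": "carry_out", "kwargs": {"steps": "0 0 0 -0.12 0.6;0 0 0 0 0.6;0 0 0 0 0.6;0 0 0 0 0.6;0 0 0 0 0.6;0 0 0 0 0.6;0 0 0 0 0.6;0 0 0 0 0.6"}}

```text
time: 40.43
tcp_pos: [0.4467, -0.3462, 0.2154]
orientation: [-0.526, -3.097, 0.0]
wrist_force: [-0.0, -0.7, -0.2]
gripper_width: 0.0511
gripper_force: 0.0
```

Run:
```python
from find import *
d=snap('wrist','w15'); adapter(d,'black',(.447,-.348),.05); go(.4467,-.348,.03,2.804)
cv2.imwrite('pics/w15c.png',d['img'][60:300,130:400,::-1])
```

```text
black [ 244  149   26   46 1152] [ 0.4465 -0.3495] size [0.0226 0.0429] ang 2.814
t 40.5 at [ 0.4466 -0.3463  0.2153] psi 2.805 tilt [-0.0001 -0.0002] q7 1.65 | shift cm [-0.06 -0.16 18.53] turn 0.001
```

View pics/w15c.png

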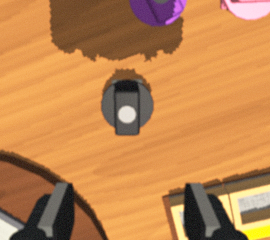

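Black adapter confirmed at crop (126,108), upright. Grasp it.

Request:
{"fn": "carry_out", "kwargs": {"steps": "-0.1 -0.28 2.3 -0.008 0.6;0 0 2.3 0 0.6;0 0 2.3 0 0.6;0 0 2.3 0 0.6;0 0 2.3 0 0.6;0 0 2.3 0 0.6;0 0 2.3 0 0.6;0 0 2.35 0 0.6"}}

```text
time: 41.15
tcp_pos: [0.4467, -0.3493, 0.0298]
orientation: [0.513, 3.099, -0.0]
wrist_force: [0.6, 0.1, -0.1]
gripper_width: 0.0509
gripper_force: 0.0
```

Request:
{"fn": "carry_out", "kwargs": {"steps": "0 0 0 0 0.6;0 0 0 0 0.3;0 0 0 0 0;0 0 0 0 0;0 0 0 0 0;0 0 0 0 0;0 0 0 0 0;0 0 0 0 0"}}

```text
time: 41.82
tcp_pos: [0.4472, -0.3497, 0.0323]
orientation: [0.513, 3.098, -0.002]
wrist_force: [-0.7, 1.5, 9.6]
gripper_width: 0.0232
gripper_force: 62.2
```

Request:
{"fn": "carry_out", "kwargs": {"steps": "0 0 -0.5 0 0;0 0 -1.5 0 0;0 0 -2.5 0 0;0 0 -2.5 0 0;0 0 -2.5 0 0;0 0 -2.5 0 0;0 0 0 0.12 0;0 0 0 0.12 0"}}

```text
time: 42.48
tcp_pos: [0.447, -0.3498, 0.1531]
orientation: [0.887, 3.01, -0.001]
wrist_force: [-0.2, -0.0, -1.2]
gripper_width: 0.0232
gripper_force: 60.6
```

Request:
{"fn": "carry_out", "kwargs": {"steps": "0 0 0 0.12 0;0 0 0 0.12 0;0 0 0 0.12 0;0 0 0 0.12 0;0 0 0 0.12 0;0 0 0 0.12 0;0 0 0 0.12 0;0 0 0 0.12 0"}}

```text
time: 43.15
tcp_pos: [0.4468, -0.3492, 0.1517]
orientation: [2.179, 2.262, 0.001]
wrist_force: [-0.1, 0.5, -0.9]
gripper_width: 0.023
gripper_force: 60.6
```

Run:
```python
from h import *
go(.6171,-.114,.14,1.486)
```

```text
t 43.1 at [ 0.4468 -0.3492  0.1517] psi 1.608 tilt [ 0.001  -0.0001] q7 0.76 | shift cm [22.87 17.89  1.19] turn 0.122
```

Request:
{"fn": "carry_out", "kwargs": {"steps": "2.3 1.8 0 0 0;2.3 1.8 0 0 0;2.3 1.8 0 0 0;2.3 1.8 0 0 0;2.3 1.8 0 0 0;2.3 1.8 0 0 0;2.3 1.8 0 0 0;2.3 1.8 0 0 0"}}

```text
time: 43.82
tcp_pos: [0.5834, -0.1577, 0.1518]
orientation: [2.173, 2.269, 0.001]
wrist_force: [0.3, -0.9, -0.6]
gripper_width: 0.0234
gripper_force: 60.7
```

Request:
{"fn": "carry_out", "kwargs": {"steps": "2.3 1.75 0 0 0;2.17 1.75 0 0 0;0 0 1 0.122 0;0 0 1 0 0;0 0 1 0 0;0 0 0 0 0;0 0 0 0 0;0 0 0 0 0"}}

```text
time: 44.48
tcp_pos: [0.6156, -0.1138, 0.1214]
orientation: [2.307, 2.132, 0.0]
wrist_force: [-0.2, 0.7, -0.4]
gripper_width: 0.0233
gripper_force: 60.6
```

Run:
```python
from pock import *
d=snap('wrist','w16'); ang=1.486
c=pocket(d,np.array([.6225,-.0482]),ang); c=pocket(d,c,ang); go(c[0],c[1],.07,ang); print(proj(d,[*c,.028]))
```

```text
edges [(23.3, 292), (-23.3, 246), (16.8, 287), (-16.8, 283)] centre [ 0.6225 -0.0482]
edges [(23.3, 292), (-23.3, 246), (16.8, 287), (-16.8, 283)] centre [ 0.6225 -0.0482]
t 44.5 at [ 0.6157 -0.1137  0.1214] psi 1.492 tilt [ 0.0006 -0.0001] q7 0.25 | shift cm [6.58 0.16 5.14] turn 0.006
[[261.93504859  99.76375228]]
```

Request:
{"fn": "carry_out", "kwargs": {"steps": "2.2 0.06 0 0.006 0;2.2 0.05 0 0 0;2.18 0.05 0 0 0;0 0 1.5 0 0;0 0 1.8 0 0;0 0 1.7 0 0;0 0 0 0 0;0 0 0 0 0"}}

```text
time: 45.2
tcp_pos: [0.6226, -0.0479, 0.0711]
orientation: [-2.314, -2.125, 0.001]
wrist_force: [-0.4, 0.1, -0.1]
gripper_width: 0.023
gripper_force: 60.6
```

Request:
{"fn": "carry_out", "kwargs": {"steps": "0 0 0 0 0;0 0 0 0 0;0 0 0.4 0 0;0 0 0.4 0 0;0 0 0.4 0 0;0 0 0.4 0 0;0 0 0 0 0;0 0 0 0 0"}}

```text
time: 45.87
tcp_pos: [0.6226, -0.0476, 0.0545]
orientation: [-2.314, -2.125, 0.001]
wrist_force: [0.3, -0.2, -1.1]
gripper_width: 0.0229
gripper_force: 60.6
```

Run:
```python
from h import *
go(.6225,-.0482,.0395,1.486); print(manip.observe()['wrist_force'])
```

```text
t 45.9 at [ 0.6226 -0.0476  0.0545] psi 1.486 tilt [-0.0005 -0.0001] q7 0.17 | shift cm [-0.06 -0.    1.5 ] turn -0.000
[ 0.31287246 -0.24921491 -1.07630721]
```

Request:
{"fn": "carry_out", "kwargs": {"steps": "-0.05 0 0.4 0 0;0 0 0.4 0 0;0 0 0.3 0 0;0 0 0.3 0 0;0 0 0.2 0 0;0 0 0 0 0;0 0 0 0 0;0 0 0 0 0"}}

```text
time: 46.53
tcp_pos: [0.6231, -0.0482, 0.04]
orientation: [2.313, 2.125, 0.001]
wrist_force: [-4.7, 1.6, 23.0]
gripper_width: 0.0231
gripper_force: 64.1
```

Request:
{"fn": "carry_out", "kwargs": {"steps": "0 0 -0.15 0 0;0 0 0 0 0.6;0 0 0 0 0.6;0 0 0 0 0.6;0 0 0 0 0.6;0 0 -1 0 0.6;0 0 -2 0 0.6;0 0 -2 0 0.6"}}

```text
time: 47.2
tcp_pos: [0.6224, -0.0482, 0.0912]
orientation: [-2.314, -2.125, 0.001]
wrist_force: [0.8, 0.2, 0.5]
gripper_width: 0.0513
gripper_force: 0.0
```

Request:
{"fn": "carry_out", "kwargs": {"steps": "0 0 -2.5 0 0.6;0 0 -2.5 0 0.6;0 0 -2.5 0 0.6;0 0 -2.5 0 0.6;0 0 -2.5 0 0.6;0 0 0 0 0.6;0 0 0 0 0.6;0 0 0 0 0.6"}}

```text
time: 47.87
tcp_pos: [0.6224, -0.0481, 0.2151]
orientation: [-2.314, -2.125, 0.001]
wrist_force: [-0.5, 0.0, -0.7]
gripper_width: 0.0512
gripper_force: 0.0
```

Run:
```python
from find import *
d=snap('wrist','w17'); adapter(d,'black',(.6225,-.048),.03,.065); adapter(d,'green',(.628,.0176),.03,.065)
d=snap('top','top4')
adapter(d,'white',(.611,-.179),.03,.065); adapter(d,'red',(.604,.27),.04,.1025)
P=cloud(d); m=rng(cv2.cvtColor(d['img'],cv2.COLOR_RGB2HSV),'green')&(np.hypot(P[...,0]-.514,P[...,1]-.252)<.03); print('button z',np.median(P[m][:,2]))
cv2.imwrite('pics/top4c.png',cv2.resize(d['img'][90:290,60:340,::-1],(800,571),interpolation=2))
```

```text
black [ 246  149   27   47 1191] [ 0.6219 -0.0485] size [0.0228 0.0428] ang 1.497
green [ 245   71   29   54 1221] [0.6275 0.0158] size [0.0229 0.0429] ang 1.498
white [271 179  14   8 100] [ 0.6091 -0.179 ] size [0.0423 0.0231] ang 1.572
red [131 176  15  13 101] [0.6025 0.2658] size [0.0424 0.0253] ang 2.179
button z 0.08058846571854315
```

View pics/top4c.png

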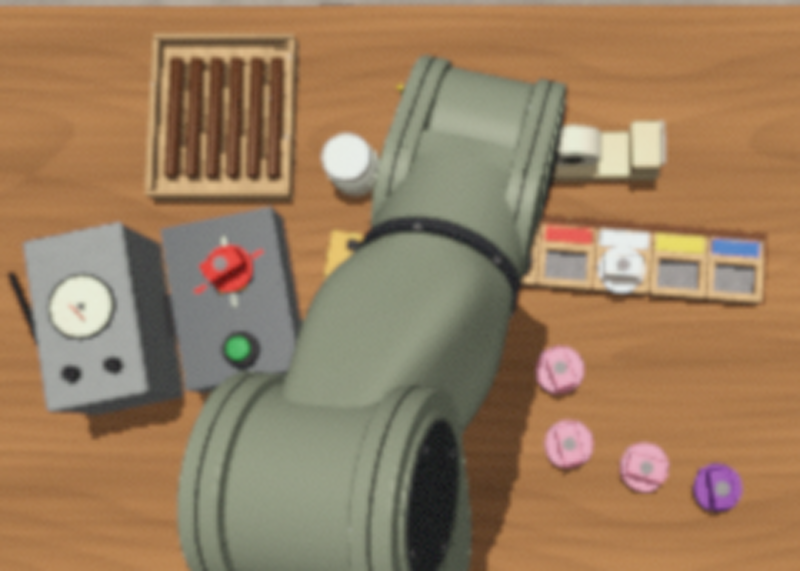

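The view shows red locked along the red line at (228,268), the button up at (240,349), and white in its slot at (623,265). The wrist view put black and green in their slots, so I'm handing in.

```bash
python3 -c "
from station import manip
print(manip.hand_in())"
```

```text
the job is handed in; nothing more can be done
None
```

The job is handed in; hand-in returned no verdict. By my own checks, red is locked in the socket, the green zero button was pressed and is up again, the white, green and black adapters are in their own slots, and blue and yellow were not on the bench.

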